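# Screw the hose elbow into the clamped socket, snug plus one clock hour

## Task

Lift the black hose elbow out of the white rack, lower its brass thread into the brass socket held in the blue clamp and screw it in clockwise, without forcing it, until it becomes stiff as it meets the spring washer hidden inside. From there tighten it by one more clock hour (30 degrees), stop, and let go, leaving everything else where it is.

Things in the scene. Friction and masses are not known exactly. Their poses are not given: they have to be found in the camera images.
- elbow_grip (a point): Centre of the black block of the loose hose elbow (110 to 180 g): grip here from above. Block 34 (own x) x 30 (own y) x 46 mm high; grip across its flats, fingers at own +y and -y. A barb 20 mm across sticks out along own +x to 50 mm at this height. Own z up = screw axis. 24 mm below is the top of a brass flange, 50 mm across, 4 mm thick. Yaw at the start within 55 degrees of world x.
- elbow_nose (a point): Foot of the elbow's brass stem, 64 mm straight below elbow_grip, same axes. The stem is 22 mm across and reaches 36 mm below the flange. At the start the flange rests on the rack's top with the stem hanging in a wide hole: lift 45 mm or more to clear.
- elbow_lugs (a point): Middle of the elbow's two thread lugs, on its axis, 12 mm above the nose: round pins 6 mm thick along own +x and -x, 37 mm over their ends.
- socket_mouth (a point): Centre of the rim of the brass socket, fixed upright in the blue clamp, 80 mm above the table; z up = screw axis. 52 mm across outside, 39 inside. Two lug slots open at own +x and -x (red marks on the rim): the elbow goes in with its own x along the socket's x, either way round, within 12 degrees; the stem has 1.2 mm clearance all round.
- socket_slots (a point): Where the nose comes to rest (1 mm more or less) when the lugs have dropped through the slots: on the socket's axis, 24 mm below the rim; elbow_grip is then 40 mm above the rim. Turned clockwise seen from above, the lugs run in a helical groove and the elbow sinks 5 mm per radian (0.087 mm per degree), with 0.8 mm of up and down play. End stop at 115 degrees.
- clamp: Blue bench clamp that holds the socket, fixed. Origin: on the table under the socket's axis; axes as socket_mouth. Base plate 130 (own x) x 170 (own y) mm, jaws 58 mm high, T-bar screw towards own -y to 110 mm.
- rack: White plastic rack, fixed, 85 (own x) by 200 (own y) by 45 mm high, with two 40 mm holes at own y = +55 and -55 mm, one holding the elbow and the other the straight tail. Origin: centre of its underside.
- straight_tail: Bystander: straight brass hose tail standing in the rack's other hole, 86 mm long (50 mm of it above the rack), 50 mm across its flange. Origin: its lower end, 9 mm above the table.
- wrench: Bystander: steel spanner lying on the table.
- detergent: Bystander: yellow bottle, 68 mm across, 200 mm high; origin at its foot.
- bowls: Bystander: white bowl, 130 mm across, 55 mm high; origin at its foot.
- cup: Bystander: blue mug, 76 mm across, 85 mm high; origin at its foot.
- jar: Bystander: glass jar with red lid, 72 mm across, 90 mm high; origin at its foot.
- steel_bowl: Bystander: big steel bowl, 260 mm across, 100 mm high; origin at its foot.
- tape_ring: Bystander: blue plastic ring, 54 mm across, 18 mm high; origin at its foot.
- socket_washer (a point): On the socket's axis, 30 mm below the rim: hereabouts sits the hidden spring washer. Turning is nearly free until the nose lands on it, 20 to 70 degrees past the slots, different each time: a push up of 2 to 9 N, then about 8 degrees later stiffness. It bears 9 N + 6 N per mm (2.6 mm in 30 degrees); turning takes 0.15 rising to 0.4 N m, easing to some 0.05 at a standstill. It holds when let go.
There are look-alikes about, which are no part of the job. Leave any green or turquoise look-alike of the part that bears elbow_grip alone.

How it is judged:
On the way, in this order (a step that is already met when the one before it is completed fails the run):
1. the elbow is lifted clear of the rack (height (world z) of elbow_nose above 0.05 m), for 0.1 s.
2. the elbow's stem is upright in the socket, its nose at least 21 mm below the rim (horizontal distance between elbow_nose and socket_mouth below 0.004 m and z of elbow_nose in the frame of socket_mouth below -0.021 m and angle between elbow_nose's own z axis and vertical below 0.12 rad), for 0.1 s.
3. the elbow is screwed down on the washer and bears on it (contact force between elbow and clamp above 22 N and z of elbow_nose in the frame of socket_mouth below -0.0255 m), for 0.05 s.
At the end, for the whole second after the job is handed in: The elbow is let go and stands still in the socket (within 3 mm of its axis, 4.5 degrees of vertical, nose 25.5 mm or more below the rim), held tight: 38 to 53 N between it and the socket, washer's push plus thread's hold (45 N at 30 degrees past first stiffness; 22 to 37 degrees pass) (contact force between elbow and clamp between 38 and 53 N and horizontal distance between elbow_nose and socket_mouth below 0.003 m and z of elbow_nose in the frame of socket_mouth below -0.0255 m and angle between elbow_nose's own z axis and vertical below 0.08 rad and linear speed of elbow below 0.01 m/s); the robot touches nothing.
It fails at once if the elbow is forced or overtightened: more than 75 N between elbow and clamped socket (contact force between elbow and clamp above 75 N).
It fails at once if a bystander is moved more than 20 mm (distance of any of straight_tail, wrench, detergent, bowls, cup, jar, steel_bowl, tape_ring from where it was at the start of the episode above 0.02 m).
It also fails if it takes over 61 s, if anything falls off the work surface, if the arm or the gripper's body presses on something with over 40 N, if the wrist force passes 120 N, or if a joint passes its speed limit or range.

## Robot

A 6-joint arm with a two-finger parallel gripper is mounted at the origin on the work surface. World frame = base frame: x ahead of the robot, y to its left, z up, the work surface at z = 0. Lengths are in m, angles in rad, forces in N, time in s.
With the tool pointing down it reaches from about 0.325 to 1 m from the base axis. Payload 5.1 kg.
Tool frame: the origin (TCP) lies between the finger pads; the fingertips stand ahead of it and the grasp point (between the pads) lies 11 mm behind it (bot.tip_extent is the z of the fingertips in the tool frame, in m); z points along the fingers, x is the direction in which the jaws open and shut, and the axes are right-handed (so a half turn about z gives the same grasp; the last joint's range is limited). The gripper opens to 85 mm and grips with 20 to 120 N. Pads are 22 mm wide; open, the fingers measure 114 mm over their backs; the gripper's body (76 mm by 85 mm) begins 54 mm behind the grasp point. The pads swing forward as they close: fully open they stand 13 mm farther back than shut.
Start: joints at [1.151, 0.124, 1.65, -0, 1.367, -0.083], TCP at [0.215, 0.613, 0.239] pointing down, gripper open.
Joint ranges: [-2.61, 2.61], [-1.02, 2.33], [0.03, 2.71], [-1.35, 4.49], [0.32, 2.68], [-2.91, 2.91]. Speed limits (rad/s): [2.57, 2.57, 3.14, 3.14, 3.14, 3.14].

## Interface

Orientations are given as a unit quaternion [x, y, z, w].
In Python, from plant import bot gives the robot as it stands.
- The arm moves only by the tool apply_moves, never from a script. Its argument "rows" is a list that holds one entry, the list of rows, each a list of 7 numbers: the shift along the tool's x, y, z normalised to -1 to 1, where 1 is 25 mm, then the turn, a rotation vector about the tool's x, y, z normalised to -1 to 1, where 1 is pi rad, then the gripper command: -1 is shut, 1 is fully open, values between are in proportion. In form: [[[x, y, z, ax, ay, az, fingers], ...]]. A call has 1 to 5 rows; each row shifts and turns the pose as measured when the row begins, along the tool's axes as they then stand; what a row does not reach is not made up. A row lasts 1/12 s, in which the tool goes at most 41.7 mm and 7.16 degrees, less where a joint would pass 70% of its speed; a pose out of reach is approached as far as the arm can. A call with a number of a shift or a turn outside -1 to 1 is refused whole. A call with a gripper value outside its range is refused whole. The fingers move at their own pace and stop on an object; "force" is the grip in N (left out, the last holds). Time passes only in rows, so rows that do not move let the fingers close. It gives the time, the measured TCP pose, the force and the opening at its end, in the units of the state.
- bot.sense(): the state, without advancing time (a new reading comes with each control period).
- bot.get_image(name): name is "scene" or "top" or "wrist"; returns the picture (384x512x3 uint8, blue, green, red); there is no depth.
- bot.camera_info(name): a dict with "fx", "fy", "cx", "cy" (pixels), "k1" (the pictures are not rectified: a ray, as slopes to the right and down, at radius r is drawn at 1 + k1 r^2 times it, then the intrinsics apply), "R" (3x3) and "t" (3): a world point X has camera coordinates R X + t. Camera axes: x right, y down, z forward; pixel columns grow to the right and rows downward; lengths in m; the calibration is good to about 2 mm. A picture is of the moment at which its call begins: read the wrist's pose just before it. camera_info takes no time and is no camera call; for the wrist camera it gives the pose at the moment of the call.
- bot.sign_off(): hands the job in, once; it reports no verdict.
Trained networks look in the newest picture that a camera, given by its name, has taken for a name from the list of things; names that differ only in an ending like _2 or _b are one class to them, and where a whole thing is asked for, a point or a joint stands for the part that bears it (a point fixed in the world has none). Each returns a list of dicts, best first, with "confidence" (0 to 1); they miss things now and then, are a little off and sometimes report something else, mostly with a low value. They report only what shows in the picture. A call takes as long as a camera call. They do not tell look-alikes from the thing itself.
- bot.look_for(camera, query): "location" ([column, row] as shares, 0 to 1, of the picture: columns of its width, rows of its height, amid what is visible of it).
The state is a dict: "clock": time; "joint_positions": joint angles; "qvel": joint speeds; "joint_torque": joint torques, N m; "tcp_pos": TCP position; "tool_rot": TCP orientation; "contact_force": force on the tool from outside, world axes, zero at the start; "torque": the same for the moment, N m; "finger_gap": finger opening in m.
Only numpy, scipy, OpenCV 4.12 (cv2) and the standard library are available. Lean on these libraries where they do the work, as an engineer would, in place of code of your own. Each camera call takes 0.05 s, during which the arm holds its last target.

## Working session

There is one attempt and no reset: what is moved stays moved. The work goes in short steps, Python scripts to look and compute and a tool call to move; the robot and the scene stay as the last step left them, time stands still between calls to the robot, and variables do not carry over. Pictures are saved under pics/ and viewed, and the job is handed in when it is done.

Besides the shell and the picture viewer there is one more tool, called after "Request:" by a JSON object that holds its "name" and its "arguments". apply_moves: Moves the arm, as the interface text tells. Scaled input: -1 to 1 covers 25 mm each way for a shift and pi rad each way for a turn. Its arguments: {"type":"object","properties":{"rows":{"type":"array"},"force":{"type":"number"}},"required":["rows"]}

```bash
ls; mkdir -p pics; python3 - <<'E'
from plant import bot
import cv2,json
s=bot.sense();print(s)
for n in ("scene","top","wrist"):
    print(n,bot.camera_info(n))
    cv2.imwrite(f"pics/{n}0.png",bot.get_image(n))
    for q in ("elbow_grip","socket_mouth","rack"):
        print(q,[(round(d["location"][0]*512),round(d["location"][1]*384),round(d["confidence"],2)) for d in bot.look_for(n,q)])
print(bot.tip_extent, bot.sense()["clock"])
E
```

```text
pics
{'clock': 0.0, 'joint_positions': array([ 1.15138657e+00,  1.24507288e-01,  1.65169701e+00, -1.02793856e-05,
        1.36749680e+00, -8.26145117e-02]), 'qvel': array([-0.00091803, -0.00081201, -0.00026061,  0.00014112,  0.00019864,
       -0.00041741]), 'joint_torque': array([ 1.15320658e-03, -4.23635709e+01, -3.65443432e+01,  8.81853992e-06,
        7.33848021e-03, -5.17661221e-06]), 'tcp_pos': array([0.2145939 , 0.61291527, 0.23803799]), 'tool_rot': array([ 8.15616527e-01,  5.78591885e-01, -9.04683566e-04,  5.41261505e-04]), 'contact_force': array([-0.03447003,  0.27458671, -0.31022383]), 'torque': array([0.02995372, 0.03039169, 0.0037868 ]), 'finger_gap': 0.08497171664274347}
scene {'fx': 398.60184105212284, 'fy': 398.60184105212284, 'cx': 257.37101209028833, 'cy': 200.05439477918964, 'k1': -0.000400398011255437, 'R': array([[ 0.5638149 ,  0.82587935,  0.00600497],
       [ 0.58580857, -0.39477593, -0.70779961],
       [-0.58218646,  0.40258573, -0.70638775]]), 't': array([-0.33416611, -0.24635005,  1.54673738])}
elbow_grip [(155, 216, 0.95), (174, 247, 0.77), (213, 266, 0.56
[... 220 characters left out ...]
ray([[ 0.01863355, -0.99963301,  0.0196631 ],
       [-0.98993429, -0.02120523, -0.1399301 ],
       [ 0.14029571, -0.01685778, -0.98996613]]), 't': array([0.03629347, 0.51915888, 1.26960994])}
elbow_grip [(325, 187, 0.51), (311, 158, 0.51)]
socket_mouth [(226, 207, 0.91)]
rack [(312, 188, 0.77)]
wrist {'fx': 315.5107588582006, 'fy': 315.5107588582006, 'cx': 251.90520208426247, 'cy': 192.4375987772558, 'k1': -0.04385552888106647, 'R': array([[ 0.33106377,  0.94360636, -0.00195174],
       [ 0.90203102, -0.31586852,  0.29422289],
       [ 0.2770141 , -0.09916707, -0.95573484]]), 't': array([-0.64937891, -0.03871329,  0.38096201])}
elbow_grip [(277, 315, 0.2)]
socket_mouth []
rack []
0.008 0.6
```

View pics/scene0.png

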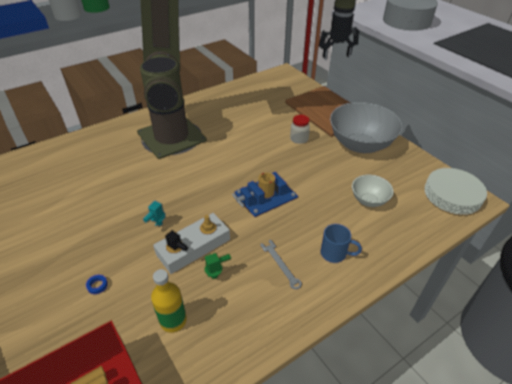

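View pics/top0.png

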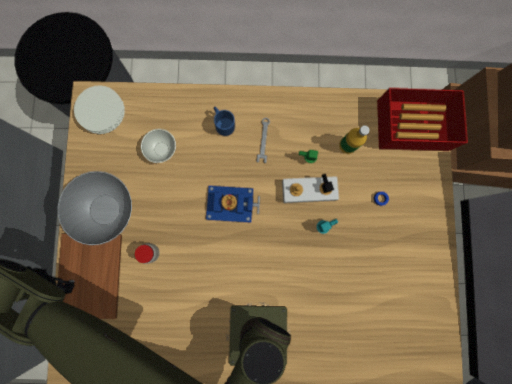

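View pics/wrist0.png

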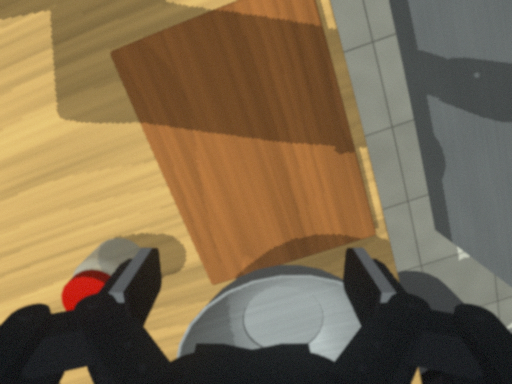

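Candidates in the scene view: turquoise at (155,213), green at (215,265) and black in the white rack at (175,241). The black one fits, because it is in the rack and has a brass flange. I'll confirm it with enlarged crops.

```bash
cat > h.py <<'E'
import numpy as np,cv2
def ray(ci,u,v):
    x=(u-ci['cx'])/ci['fx'];y=(v-ci['cy'])/ci['fy'];a,b=x,y
    for _ in range(20):
        r2=a*a+b*b;f=1+ci['k1']*r2;a,b=x/f,y/f
    R=np.array(ci['R']);c=-R.T@np.array(ci['t']);d=R.T@np.array([a,b,1.]);return c,d
def hit(ci,u,v,z):
    c,d=ray(ci,u,v);return c+d*(z-c[2])/d[2]
def proj(ci,X):
    p=np.array(ci['R'])@np.array(X)+np.array(ci['t']);a,b=p[0]/p[2],p[1]/p[2];f=1+ci['k1']*(a*a+b*b)
    return np.array([ci['fx']*a*f+ci['cx'],ci['fy']*b*f+ci['cy']])
E
python3 - <<'E'
import cv2,numpy as np
from h import *
from plant import bot
t=cv2.imread("pics/top0.png");s=cv2.imread("pics/scene0.png")
a=cv2.resize(t[165:225,195:345],None,fx=5,fy=5,interpolation=cv2.INTER_CUBIC)
b=cv2.resize(s[165:275,145:305],None,fx=4.6,fy=4.6,interpolation=cv2.INTER_CUBIC)
cv2.imwrite("pics/cropt.png",a);cv2.imwrite("pics/crops.png",b)
ct=bot.camera_info("top");cs=bot.camera_info("scene")
for n,uv,z in (("elb",(327,184),.09),("sock",(229.5,202),.08)): print(n,hit(ct,*uv,z))
for n,uv,z in (("elb",(174,241),.09),("sock",(267,178),.08)): print(n,hit(cs,*uv,z))
E
```

```text
elb [ 0.54181098 -0.23315622  0.09      ]
sock [0.47128537 0.11241109 0.08      ]
elb [ 0.55236507 -0.24257765  0.09      ]
sock [0.47623465 0.11576139 0.08      ]
```

View pics/cropt.png

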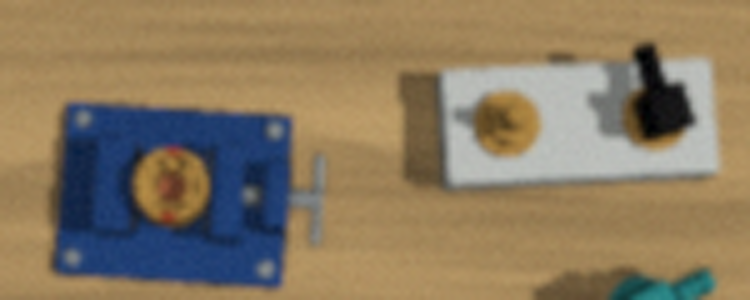

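View pics/crops.png

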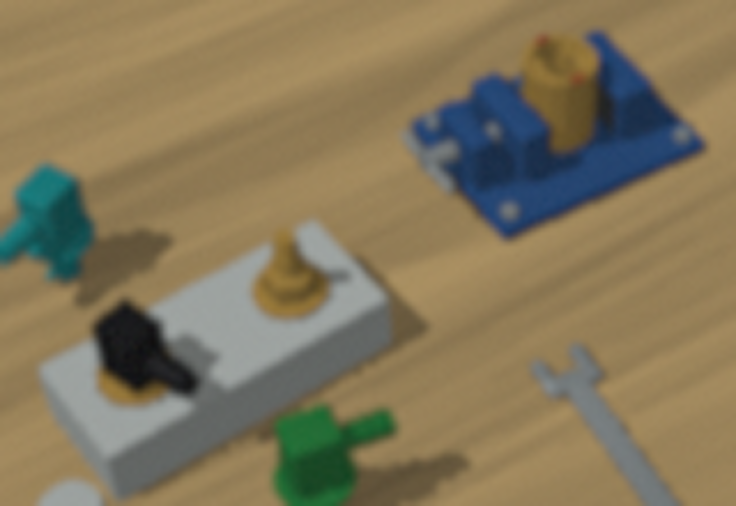

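The enlarged crops confirm it. The black elbow with the brass flange is in the rack hole at top px (328,186), with its barb pointing up-left. The socket is at top px (229,202), its red marks roughly along world x. The turquoise and green ones are look-alikes. Next I'll plan close looks with the wrist camera.

```bash
cat >> h.py <<'E'
from scipy.spatial.transform import Rotation as Ro
def yawR(y): # tool down, tool x at yaw y
    c,s=np.cos(y),np.sin(y);return np.array([[c,s,0],[s,-c,0],[0,0,-1.]])
def plan(s,p,yaw):
    """remaining shift in tool axes (units of 25mm) and rotation vec deg"""
    R=Ro.from_quat(s['tool_rot']).as_matrix()
    d=R.T@(np.array(p)-s['tcp_pos']);rv=Ro.from_matrix(R.T@yawR(yaw)).as_rotvec()
    return d/0.025, rv/np.pi
def show(s):
    R=Ro.from_quat(s['tool_rot']).as_matrix()
    print('t',round(s['clock'],2),'p',s['tcp_pos'].round(4),'yaw',round(np.degrees(np.arctan2(R[1,0],R[0,0])),2),'tilt',np.degrees(R[:2,2]).round(2),'F',s['contact_force'].round(1),'T',s['torque'].round(2),'gap',round(s['finger_gap'],4),'q',s['joint_positions'].round(2))
E
python3 - <<'E'
from plant import bot
from h import *
s=bot.sense();show(s);ci=bot.camera_info("wrist")
R=Ro.from_quat(s['tool_rot']).as_matrix()
C=-ci['R'].T@ci['t'];print("cam in tool",R.T@(C-s['tcp_pos']),"axis",R.T@ci['R'][2], "camx",R.T@ci['R'][0])
# tcp so that socket is centre of view w/ tool yaw 90, z .24
for yaw,tgt,z in((90,[.474,.114,.08],.22),(110,[.545,-.236,.08],.22)):
  Ry=yawR(np.radians(yaw)); 
  c=Ry@(R.T@(C-s['tcp_pos']));a=Ry@(R.T@ci['R'][2])
  k=(tgt[2]-(z+c[2]))/a[2]; p=np.array([tgt[0]-c[0]-a[0]*k,tgt[1]-c[1]-a[1]*k,z]); print(p,plan(s,p,np.radians(yaw)))
E
```

```text
t 0.6 p [0.2148 0.6135 0.2393] yaw 70.71 tilt [0. 0.] F [ 0.3 -0.2  0.4] T [0.02 0.02 0.04] gap 0.0857 q [ 1.15  0.12  1.65  0.    1.37 -0.08]
cam in tool [ 0.00020317 -0.07470106 -0.13508862] axis [-0.00178201  0.29425686  0.95572471] camx [9.99998400e-01 6.75300918e-04 1.65664820e-03]
[0.46400437 0.11430975 0.22      ] (array([-15.55185676,  16.00467386,   0.77281706]), array([-2.43986055e-07, -1.39549897e-05, -1.07192842e-01]))
[ 0.53550124 -0.23912764  0.22      ] (array([-27.950289  ,  23.37532781,   0.77222586]), array([ 2.21585039e-06, -1.39929291e-05, -2.18303954e-01]))
```

Request:
{"name": "apply_moves", "arguments": {"rows": [[[-1,1,0,0,0,-0.036,1],[-1,1,0,0,0,-0.036,1],[-1,1,0,0,0,-0.035,1],[-1,1,0.2,0,0,0,1],[-1,1,0.2,0,0,0,1]]]}}

```text
clock: 1.02
tcp_pos: [0.3212, 0.4755, 0.2298]
tool_rot: [0.697, 0.717, 0.002, -0.001]
contact_force: [0.1, 1.0, -0.8]
finger_gap: 0.0852
```

Request:
{"name": "apply_moves", "arguments": {"rows": [[[-1,1,0.2,0,0,0,1],[-1,1,0.2,0,0,0,1],[-1,1,0,0,0,0,1],[-1,1,0,0,0,0,1],[-1,1,0,0,0,0,1]]]}}

```text
clock: 1.43
tcp_pos: [0.4539, 0.3472, 0.2191]
tool_rot: [0.696, 0.718, 0.002, -0.001]
contact_force: [1.2, 0.4, 0.0]
finger_gap: 0.0854
```

```bash
python3 - <<'E'
from plant import bot
from h import *
s=bot.sense();show(s);print(plan(s,[.464,.114,.22],np.pi/2))
E
```

```text
t 1.43 p [0.4539 0.3472 0.2191] yaw 91.71 tilt [0.08 0.3 ] F [1.2 0.4 0. ] T [ 0.03 -0.02  0.01] gap 0.0854 q [ 0.56 -0.04  1.85  0.    1.32 -1.04]
(array([-9.33744843,  0.12307791, -0.08423833]), array([ 0.00049474, -0.00164879,  0.00951799]))
```

Request:
{"name": "apply_moves", "arguments": {"rows": [[[-1,0,0,0,0,0,1],[-1,0,0,0,0,0,1],[-1,0,0,0,0,0,1],[-1,0,0,0,0,0,1],[-1,0,0,0,0,0.009,1]]]}}

```text
clock: 1.85
tcp_pos: [0.4625, 0.2149, 0.2191]
tool_rot: [0.708, 0.706, 0.004, -0.0]
contact_force: [1.0, -0.4, 0.2]
finger_gap: 0.0852
```

Request:
{"name": "apply_moves", "arguments": {"rows": [[[-1,0,0,0,0,0,1],[-1,0,0,0,0,0,1],[-1,0,0,0,0,0,1],[-1,0,0,0,0,0,1],[0,0,0,0,0,0,1]]]}}

```text
clock: 2.27
tcp_pos: [0.4618, 0.1069, 0.2196]
tool_rot: [0.71, 0.704, 0.004, 0.001]
contact_force: [0.2, 0.4, -0.4]
finger_gap: 0.0855
```

```bash
cat > snap.py <<'E'
import sys
from plant import bot
from h import *
import json,pickle
n=sys.argv[1]
s=bot.sense();show(s);ci=bot.camera_info("wrist");im=bot.get_image("wrist")
cv2.imwrite(f"pics/{n}.png",im);pickle.dump((s,ci),open(f"pics/{n}.pkl","wb"))
E
python3 snap.py sock1
```

```text
t 2.27 p [0.4618 0.1069 0.2196] yaw 89.56 tilt [0.43 0.24] F [ 0.2  0.4 -0.4] T [-0.02 -0.05 -0.01] gap 0.0855 q [ 0.11 -0.27  2.06  0.    1.35 -1.45]
```

View pics/sock1.png

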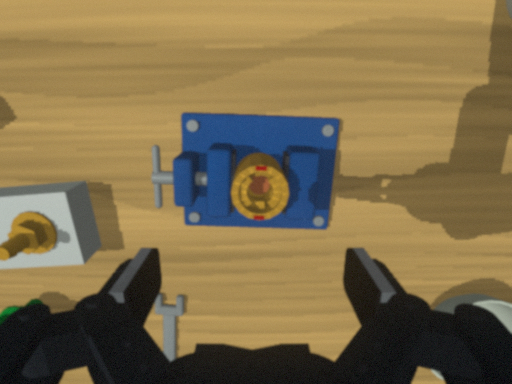

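The wrist view shows the socket rim around (260,191), with red marks at (261,168) and (260,217) and the T-bar at left (157,177). I'll measure it.

```bash
python3 - <<'E'
import pickle
from h import *
im=cv2.imread("pics/sock1.png");s,ci=pickle.load(open("pics/sock1.pkl","rb"))
hsv=cv2.cvtColor(im,cv2.COLOR_BGR2HSV)
c=im[120:260,190:330]
b,g,r=[im[...,i].astype(int) for i in range(3)]
red=(r>130)&(g<70)&(b<70)
n,l,st,ce=cv2.connectedComponentsWithStats(red.astype(np.uint8))
P=[]
for i in range(1,n):
    u,v=ce[i]
    if st[i,4]>4 and 230<u<290 and 150<v<230: print(st[i],ce[i],hit(ci,u,v,.08));P.append((st[i,4],hit(ci,u,v,.08)))
cv2.imwrite("pics/s1c.png",cv2.resize(im[110:240,150:350],None,fx=4,fy=4,interpolation=cv2.INTER_CUBIC))
E
```

```text
[256 166  11   4  37] [260.89189189 167.54054054] [0.44945862 0.11521421 0.08      ]
[254 216  10   4  32] [258.625  217.3125] [0.49703039 0.11310798 0.08      ]
```

View pics/s1c.png

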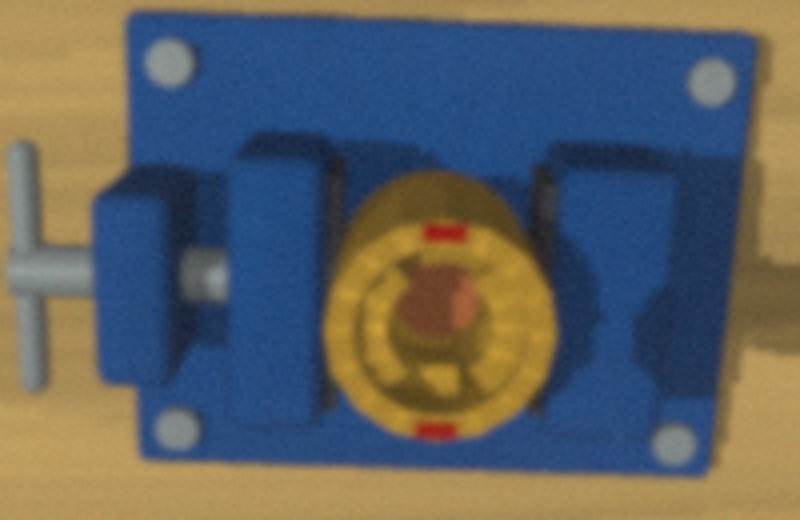

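Socket estimate is (0.4732, 0.1142), slot yaw about -2.5°. Turning the wrist 90° for a second view separates the camera bias from the true position, and clearance is only 1.2 mm.

Request:
{"name": "apply_moves", "arguments": {"rows": [[[0,0,0,0,0,0.039,1],[0,0,0,0,0,0.039,1],[0,0,0,0,0,0.039,1],[0,0,0,0,0,0.039,1],[0,0,0,0,0,0.039,1]]]}}

```text
clock: 2.73
tcp_pos: [0.4622, 0.1115, 0.2206]
tool_rot: [0.892, 0.451, 0.006, -0.002]
contact_force: [0.4, 0.1, -0.1]
finger_gap: 0.0852
```

Request:
{"name": "apply_moves", "arguments": {"rows": [[[0,0,0,0,0,0.039,1],[0,0,0,0,0,0.039,1],[0,0,0,0,0,0.039,1],[0,0,0,0,0,0.039,1],[0,0,0,0,0,0.039,1]]]}}

```text
clock: 3.15
tcp_pos: [0.4623, 0.1173, 0.2212]
tool_rot: [0.988, 0.155, 0.006, -0.005]
contact_force: [-0.8, -0.1, 0.0]
finger_gap: 0.0853
```

Request:
{"name": "apply_moves", "arguments": {"rows": [[[0,0,0,0,0,0.039,1],[0,0,0,0,0,0.039,1],[0,0,0,0,0,0.039,1],[0,0,0,0,0,0,1],[0,0,0,0,0,0,1]]]}}

```text
clock: 3.57
tcp_pos: [0.4623, 0.1229, 0.2218]
tool_rot: [1.0, -0.03, 0.005, -0.007]
contact_force: [-0.5, 0.7, 0.5]
finger_gap: 0.0857
```

```bash
python3 snap.py sock2; python3 - <<'E'
import pickle
from h import *
A=[];B=[]
for n in("sock1","sock2"):
    im=cv2.imread(f"pics/{n}.png");s,ci=pickle.load(open(f"pics/{n}.pkl","rb"))
    b,g,r=[im[...,i].astype(int) for i in range(3)]
    red=(r>130)&(g<70)&(b<70)
    k,l,st,ce=cv2.connectedComponentsWithStats(red.astype(np.uint8))
    P=[hit(ci,*ce[i],.08) for i in range(1,k) if st[i,4]>10 and 200<ce[i][0]<320 and 130<ce[i][1]<250]
    print(n,len(P),P, np.linalg.norm(P[0]-P[1]))
    m=(P[0]+P[1])/2;R=Ro.from_quat(s['tool_rot']).as_matrix()
    A.append(np.hstack([np.eye(2),R[:2,:2]]));B.append(m[:2])
x=np.linalg.solve(np.vstack(A),np.hstack(B));print(x, B)
E
```

```text
t 3.57 p [0.4623 0.1229 0.2218] yaw -3.47 tilt [0.6  0.81] F [-0.5  0.7  0.5] T [0.03 0.04 0.02] gap 0.0857 q [ 0.14 -0.27  2.05  0.01  1.35  0.2 ]
sock1 2 [array([0.44945862, 0.11521421, 0.08      ]), array([0.49703039, 0.11310798, 0.08      ])] 0.047618378108486015
sock2 2 [array([0.44885007, 0.11476261, 0.08      ]), array([0.49677865, 0.11268413, 0.08      ])] 0.047973617733907244
[4.72821790e-01 1.14146252e-01 1.80881284e-05 4.22599467e-04] [array([0.4732445 , 0.11416109]), array([0.47281436, 0.11372337])]
```

View pics/sock2.png

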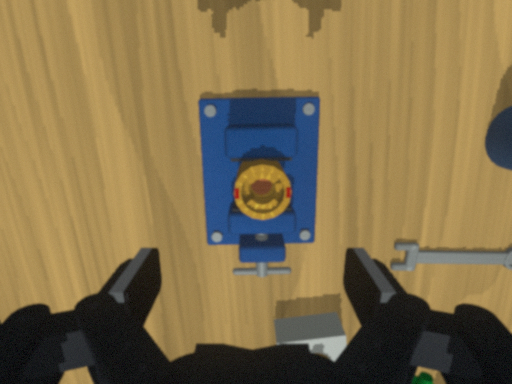

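```bash
python3 - <<'E'
from plant import bot
from h import *
ct=bot.camera_info("top");cs=bot.camera_info("scene")
print(hit(ct,363,130,.2),hit(ct,348,146,.02),hit(cs,172,320,0.02),hit(cs,161,275,.2))
print("green",hit(ct,310,157,.06),"turq",hit(ct,324,227,.06))
E
```

```text
[ 0.70864386 -0.32999339  0.2       ] [ 0.70288505 -0.33338787  0.02      ] [ 0.71824213 -0.33944779  0.02      ] [ 0.71216473 -0.33375969  0.2       ]
green [ 0.64622552 -0.17874326  0.06      ] turq [ 0.39029958 -0.22772723  0.06      ]
```

Request:
{"name": "apply_moves", "arguments": {"rows": [[[0.25,0.89,0,0,0,-0.039,1],[0.14,0.91,0,0,0,-0.039,1],[0.03,0.92,0,0,0,-0.039,1],[-0.08,0.92,0,0,0,-0.039,1],[-0.2,0.9,0,0,0,-0.039,1]]]}}

```text
clock: 4.03
tcp_pos: [0.4882, 0.0122, 0.2207]
tool_rot: [0.96, 0.281, 0.008, -0.006]
contact_force: [0.0, -0.5, 0.5]
finger_gap: 0.0854
```

Request:
{"name": "apply_moves", "arguments": {"rows": [[[-0.31,0.87,0,0,0,-0.039,1],[-0.41,0.83,0,0,0,-0.039,1],[-0.51,0.77,0,0,0,-0.039,1],[-0.6,0.7,0,0,0,-0.039,1],[-0.68,0.62,0,0,0,-0.039,1]]]}}

```text
clock: 4.45
tcp_pos: [0.5163, -0.1043, 0.2196]
tool_rot: [0.827, 0.562, 0.01, -0.003]
contact_force: [0.5, -1.1, -0.5]
finger_gap: 0.0855
```

```bash
python3 - <<'E'
from plant import bot
from h import *
s=bot.sense();show(s);print(plan(s,[.5355,-.239,.22],np.radians(110)))
E
```

```text
t 4.45 p [ 0.5163 -0.1043  0.2196] yaw 68.44 tilt [0.75 0.99] F [ 0.5 -1.1 -0.5] T [-0.01  0.04 -0.02] gap 0.0855 q [-0.31 -0.14  1.95  0.02  1.33 -1.51]
(array([-4.72604039,  2.69349882, -0.1001928 ]), array([ 0.0041915 , -0.00565644, -0.23088762]))
```

Request:
{"name": "apply_moves", "arguments": {"rows": [[[-0.79,0.46,0,0.001,-0.001,-0.039,1],[-0.84,0.36,0,0.001,-0.001,-0.039,1],[-0.87,0.26,0,0.001,-0.001,-0.039,1],[-0.9,0.14,0,0.001,-0.001,-0.039,1],[-0.91,0.04,0,0,-0.001,-0.039,1]]]}}

```text
clock: 4.87
tcp_pos: [0.5357, -0.2217, 0.2181]
tool_rot: [0.614, 0.789, 0.002, -0.001]
contact_force: [0.6, 0.6, -0.2]
finger_gap: 0.0855
```

Request:
{"name": "apply_moves", "arguments": {"rows": [[[-0.91,-0.07,0,0,-0.001,-0.036,1],[0,0,0,0,0,0,1]]]}}

```text
clock: 5.03
tcp_pos: [0.5404, -0.2482, 0.2178]
tool_rot: [0.564, 0.826, 0.001, 0.001]
contact_force: [-0.3, 0.1, -0.1]
finger_gap: 0.0852
```

```bash
python3 snap.py elb1
```

```text
t 5.03 p [ 0.5404 -0.2482  0.2178] yaw 111.39 tilt [0.1 0. ] F [-0.3  0.1 -0.1] T [ 0.07  0.01 -0.04] gap 0.0852 q [-0.52  0.02  1.8   0.    1.32 -2.47]
```

View pics/elb1.png

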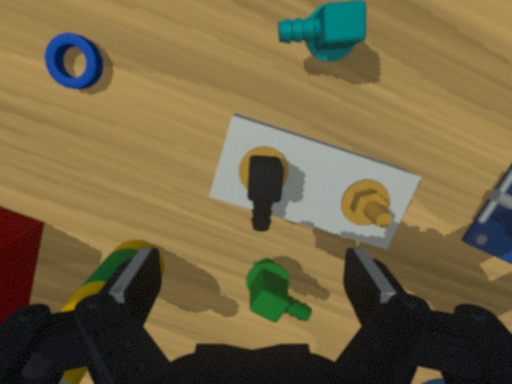

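The black elbow in the white rack: block around (266,174), flange around (263,167), barb tip at (261,228). The fingers are already nearly across its flats. I'll fit its silhouette for the exact pose.

```bash
cat > fit.py <<'E'
import pickle,sys
from h import *
from scipy.optimize import minimize
im=cv2.imread("pics/elb1.png");s,ci=pickle.load(open("pics/elb1.pkl","rb"))
K=6;u0,v0,w,h=230,130,70,115
big=cv2.resize(im[v0:v0+h,u0:u0+w],None,fx=K,fy=K,interpolation=cv2.INTER_CUBIC)
m=(big.max(2)<75).astype(np.uint8)
n,l,st,ce=cv2.connectedComponentsWithStats(m);i=1+np.argmax(st[1:,4]);m=(l==i).astype(np.uint8)
def px(P): return np.array([((proj(ci,p)-[u0,v0])+.5)*K-.5 for p in P]).astype(np.float32)
def ren(x):
    X,Y,a=x;c,sn=np.cos(a),np.sin(a);W=lambda p:[X+c*p[0]-sn*p[1],Y+sn*p[0]+c*p[1],p[2]]
    box=[W((i,j,k)) for i in(-.017,.017) for j in(-.015,.015) for k in(.050,.096)]
    t=np.linspace(0,2*np.pi,24)
    cyl=[W((d,.01*np.cos(q),.073+.01*np.sin(q))) for d in(0,.05) for q in t]
    o=np.zeros_like(m)
    for P in(box,cyl): cv2.fillConvexPoly(o,cv2.convexHull((px(P)*16).round().astype(np.int32)),1,shift=4)
    return o
def cost(z):
    o=ren([x0[0]+z[0]*.005,x0[1]+z[1]*.005,x0[2]+z[2]*.1]);return 1-(o&m).sum()/(o|m).sum()
x0=list(hit(ci,264,172,.08)[:2])+[np.radians(20)]
best=min((minimize(cost,z,method='Nelder-Mead',options=dict(initial_simplex=[z,[z[0]+1,z[1],z[2]],[z[0],z[1]+1,z[2]],[z[0],z[1],z[2]+1]])) for z in([0,0,0],[.5,.5,-.5],[-.5,-.5,.5])),key=lambda r:r.fun)
z=best.x;X=[x0[0]+z[0]*.005,x0[1]+z[1]*.005,x0[2]+z[2]*.1];print(X[:2],np.degrees(X[2]),"iou",1-best.fun)
o=ren(X);cs,_=cv2.findContours(o,0,1);v=big.copy();cv2.drawContours(v,cs,-1,(0,0,255),1)
t=np.linspace(0,6.28,60);cv2.polylines(v,[px([[X[0]+.025*np.cos(q),X[1]+.025*np.sin(q),.049] for q in t]).astype(int)],True,(0,255,0),1)
cv2.imwrite("pics/fit1.png",v[:600])
E
python3 fit.py
```

```text
[np.float64(0.5351321227772663), np.float64(-0.23935672118868548)] 17.63182633078098 iou 0.8571617638212116
```

View pics/fit1.png

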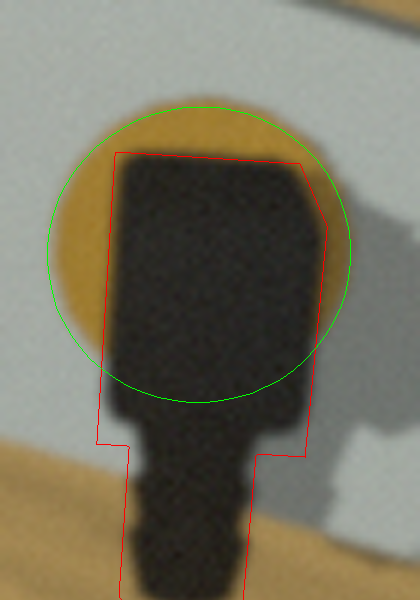

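```bash
cat > fit2.py <<'E'
exec(open("fit.py").read().split("x0=list")[0])
from scipy.optimize import least_squares
hsv=cv2.cvtColor(big,cv2.COLOR_BGR2HSV)
br=((hsv[...,1]>110)&(hsv[...,2]>60)).astype(np.uint8);br[400:]=0
pts=[]
H=br.shape[0]
c0=np.array([200,250])
for a in np.radians(np.arange(150,321,3)):   # rays; image angle, up=270
    d=np.array([np.cos(a),np.sin(a)])
    rr=[r for r in np.arange(100,175,.5) if br[int(c0[1]+r*d[1]),int(np.clip(c0[0]+r*d[0],0,br.shape[1]-1))]]
    if rr: pts.append(c0+max(rr)*d)
pts=np.array(pts)
W=np.array([hit(ci,u0+(p[0]+.5)/K-.5,v0+(p[1]+.5)/K-.5,.048)[:2] for p in pts])
f=lambda x:np.hypot(W[:,0]-x[0],W[:,1]-x[1])-x[2]
r=least_squares(f,[.535,-.239,.025],loss='soft_l1',f_scale=.0005);print("free",r.x,np.abs(r.fun).mean())
r=least_squares(lambda x:f([x[0],x[1],.025]),[.535,-.239],loss='soft_l1',f_scale=.0005);print("r25",r.x,np.abs(r.fun).mean())
# box-only fit
yy=np.arange(m.shape[0])[:,None]
def renb(x):
    X,Y,a=x;c,sn=np.cos(a),np.sin(a);Wd=lambda p:[X+c*p[0]-sn*p[1],Y+sn*p[0]+c*p[1],p[2]]
    P=[Wd((i,j,k)) for i in(-.017,.017) for j in(-.015,.015) for k in(.050,.096)]
    o=np.zeros_like(m);cv2.fillConvexPoly(o,cv2.convexHull((px(P)*16).round().astype(np.int32)),1,shift=4);return o
col=m.sum(1);print("row widths",[(int(y),int(col[y])) for y in range(130,640,30)])
mm=m.copy(); mm[430:]=0
def cost(z):
    o=renb([x0[0]+z[0]*.005,x0[1]+z[1]*.005,x0[2]+z[2]*.1]);return 1-(o&mm).sum()/(o|mm).sum()
x0=[.535,-.239,np.radians(17)]
best=min((minimize(cost,z,method='Nelder-Mead',options=dict(initial_simplex=[z,[z[0]+1,z[1],z[2]],[z[0],z[1]+1,z[2]],[z[0],z[1],z[2]+1]])) for z in([0,0,0],[.5,.5,-.5],[-.5,-.5,.5])),key=lambda r:r.fun)
z=best.x;print("box",x0[0]+z[0]*.005,x0[1]+z[1]*.005,np.degrees(x0[2]+z[2]*.1),1-best.fun)
E
python3 fit2.py
```

```text
free [ 0.53358385 -0.23939216  0.02402779] 0.00010512203422615567
r25 [ 0.53418192 -0.23834281] 0.00030969905727223034
row widths [(130, 0), (160, 109), (190, 185), (220, 201), (250, 206), (280, 204), (310, 205), (340, 204), (370, 201), (400, 197), (430, 152), (460, 104), (490, 116), (520, 99), (550, 109), (580, 92), (610, 0)]
box 0.533074925657151 -0.2402432663786951 17.573788124306635 0.8586134453781512
```

```bash
cat > pl.py <<'E'
import sys
from plant import bot
from h import *
a=[float(x) for x in sys.argv[1:]]
s=bot.sense();show(s)
if a:
    d,r=plan(s,a[:3],np.radians(a[3]));print("shift",d.round(3),"rot",r.round(4))
E
python3 pl.py .5332 -.2397 .062 107.2
```

```text
t 5.08 p [ 0.5402 -0.2467  0.2176] yaw 111.19 tilt [0.07 0.09] F [-0.1  0.7  1.2] T [-0.03  0.03  0.01] gap 0.0853 q [-0.52  0.02  1.8   0.    1.32 -2.46]
shift [ 0.354 -0.17   6.224] rot [ 0.0005 -0.0004  0.0222]
```

Request:
{"name": "apply_moves", "arguments": {"rows": [[[0.35,-0.17,0.6,0,0,0.022,1],[0,0,1,0,0,0,1],[0,0,1,0,0,0,1],[0,0,1,0,0,0,1],[0,0,0,0,0,0,1]]]}}

```text
clock: 5.5
tcp_pos: [0.5352, -0.2363, 0.1278]
tool_rot: [0.595, 0.804, 0.003, 0.002]
contact_force: [-0.8, 1.0, -2.0]
finger_gap: 0.0853
```

```bash
python3 pl.py .5332 -.2397 .062 107.2; python3 snap.py elb2
```

```text
t 5.5 p [ 0.5352 -0.2363  0.1278] yaw 107.02 tilt [0.4  0.08] F [-0.8  1.  -2. ] T [ 0.04 -0.01  0.04] gap 0.0853 q [-0.51  0.07  1.9   0.01  1.16 -2.38]
shift [-0.103 -0.134  2.63 ] rot [ 0.0022  0.0002 -0.001 ]
t 5.5 p [ 0.5352 -0.2363  0.1278] yaw 107.02 tilt [0.4  0.08] F [-0.8  1.  -2. ] T [ 0.04 -0.01  0.04] gap 0.0853 q [-0.51  0.07  1.9   0.01  1.16 -2.38]
```

View pics/elb2.png

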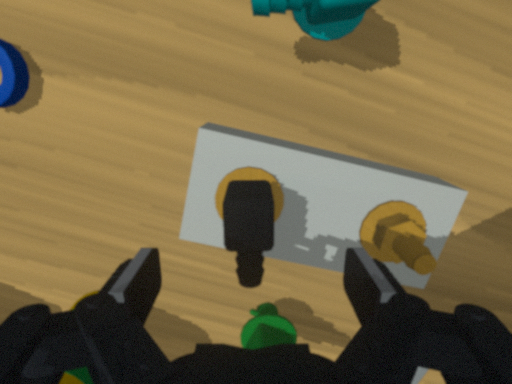

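The elbow block at (249,215) is between the finger pads (midline about 252). Continuing down.

Request:
{"name": "apply_moves", "arguments": {"rows": [[[-0.1,-0.13,0.7,0.002,0,0,1],[0,0,0.8,0,0,0,1],[0,0,0.7,0,0,0,1],[0,0,0,0,0,0,1]]]}}

```text
clock: 5.88
tcp_pos: [0.5394, -0.2399, 0.0826]
tool_rot: [0.594, 0.805, 0.001, 0.008]
contact_force: [-0.6, 0.6, -0.3]
finger_gap: 0.0855
```

```bash
python3 pl.py .5332 -.2397 .062 107.2
```

```text
t 5.88 p [ 0.5394 -0.2399  0.0826] yaw 107.16 tilt [ 0.81 -0.4 ] F [-0.6  0.6 -0.3] T [ 0.04  0.06 -0.03] gap 0.0855 q [-0.51  0.13  1.92  0.    1.07 -2.38]
shift [ 0.09  -0.243  0.821] rot [ 0.0037  0.0034 -0.0002]
```

Request:
{"name": "apply_moves", "arguments": {"rows": [[[0.09,-0.24,0.3,0.004,0.004,0,1],[0,0,0.3,0,0,0,1],[0,0,0,0,0,0,1]]]}}

```text
clock: 6.13
tcp_pos: [0.5356, -0.24, 0.0722]
tool_rot: [0.593, 0.805, 0.001, 0.002]
contact_force: [-0.5, -0.1, -0.1]
finger_gap: 0.0856
```

```bash
python3 pl.py .5332 -.2397 .062 107.2
```

```text
t 6.13 p [ 0.5356 -0.24    0.0722] yaw 107.23 tilt [ 0.19 -0.07] F [-0.5 -0.1 -0.1] T [-0.01 -0.    0.03] gap 0.0856 q [-0.51  0.15  1.92  0.    1.07 -2.38]
shift [ 0.042 -0.09   0.407] rot [0.0009 0.0007 0.0002]
```

Request:
{"name": "apply_moves", "arguments": {"rows": [[[0.04,-0.09,0.4,0.001,0.001,0,1],[0,-0.06,0.1,0.001,0,0,1],[0,0,0,0,0,0,1]]]}}

```text
clock: 6.38
tcp_pos: [0.5332, -0.241, 0.0616]
tool_rot: [0.593, 0.805, -0.001, 0.001]
contact_force: [0.4, -0.5, 0.1]
finger_gap: 0.0854
```

```bash
python3 pl.py .5332 -.2397 .062 107.2; python3 snap.py elb3
```

```text
t 6.38 p [ 0.5332 -0.241   0.0616] yaw 107.23 tilt [-0.   -0.12] F [ 0.4 -0.5  0.1] T [-0.04 -0.03  0.07] gap 0.0854 q [-0.52  0.16  1.93 -0.    1.05 -2.39]
shift [ 0.05   0.017 -0.017] rot [-0.0002  0.0007  0.0002]
t 6.38 p [ 0.5332 -0.241   0.0616] yaw 107.23 tilt [-0.   -0.12] F [ 0.4 -0.5  0.1] T [-0.04 -0.03  0.07] gap 0.0854 q [-0.52  0.16  1.93 -0.    1.05 -2.39]
```

View pics/elb3.png

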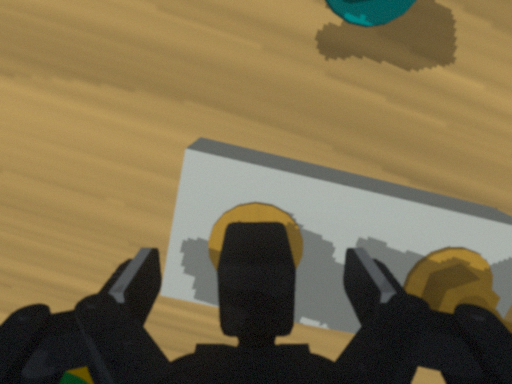

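The block is centred between the fingers, at (256,280). Closing.

Request:
{"name": "apply_moves", "arguments": {"rows": [[[0,0,0,0,0,0,-1],[0,0,0,0,0,0,-1],[0,0,0,0,0,0,-1],[0,0,0,0,0,0,-1],[0,0,0,0,0,0,-1]]], "force": 60}}

```text
clock: 6.85
tcp_pos: [0.5337, -0.2413, 0.0627]
tool_rot: [0.593, 0.805, -0.001, 0.001]
contact_force: [0.4, 0.1, -1.8]
finger_gap: 0.0294
```

```bash
python3 pl.py .5332 -.2397 .118 107.2
```

```text
t 6.85 p [ 0.5337 -0.2413  0.0627] yaw 107.21 tilt [ 0.07 -0.14] F [ 0.4  0.1 -1.8] T [ 0.   -0.02 -0.04] gap 0.0294 q [-0.52  0.16  1.93 -0.    1.05 -2.39]
shift [ 0.062 -0.    -2.211] rot [0.0001 0.0009 0.    ]
```

Request:
{"name": "apply_moves", "arguments": {"rows": [[[0,0,-0.5,0,0,0,-1],[0,0,-0.8,0,0,0,-1],[0,0,-1,0,0,0,-1],[0,0,-1,0,0,0,-1],[0,0,-1,0,0,0,-1]]]}}

```text
clock: 7.27
tcp_pos: [0.5286, -0.2383, 0.1675]
tool_rot: [0.593, 0.805, -0.002, -0.008]
contact_force: [-0.1, 0.2, -1.2]
finger_gap: 0.0291
```

Request:
{"name": "apply_moves", "arguments": {"rows": [[[0,0,-0.4,0,0,0,-1],[0,0,0,0,0,0,-1]]]}}

```text
clock: 7.43
tcp_pos: [0.5315, -0.2399, 0.1858]
tool_rot: [0.593, 0.805, -0.001, -0.002]
contact_force: [0.4, -0.6, -1.5]
finger_gap: 0.0292
```

```bash
python3 pl.py .4728 .1142 .165 87.5;python3 snap.py lift
```

```text
t 7.43 p [ 0.5315 -0.2399  0.1858] yaw 107.22 tilt [-0.24  0.01] F [ 0.4 -0.6 -1.5] T [ 0.01 -0.   -0.02] gap 0.0292 q [-0.52  0.02  1.85 -0.    1.27 -2.39]
shift [14.222  1.953  0.846] rot [-0.0013 -0.0002  0.1095]
t 7.43 p [ 0.5315 -0.2399  0.1858] yaw 107.22 tilt [-0.24  0.01] F [ 0.4 -0.6 -1.5] T [ 0.01 -0.   -0.02] gap 0.0292 q [-0.52  0.02  1.85 -0.    1.27 -2.39]
```

View pics/lift.png

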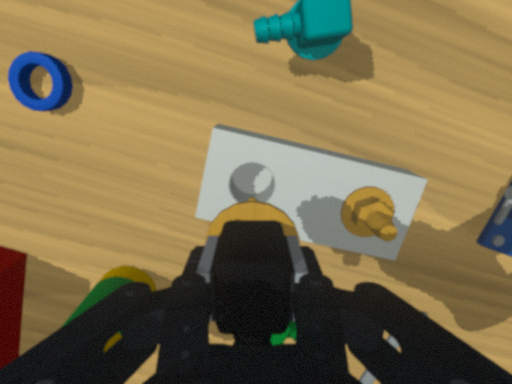

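The elbow is held: flange arc at (253,205), rack hole empty, and the straight tail undisturbed at (368,212). I'll check its offset in the hand from the flange arc.

```bash
cat > inhand.py <<'E'
import pickle,sys
from h import *
from scipy.optimize import least_squares
n=sys.argv[1];im=cv2.imread(f"pics/{n}.png");s,ci=pickle.load(open(f"pics/{n}.pkl","rb"))
R=Ro.from_quat(s['tool_rot']).as_matrix();p=s['tcp_pos']
hsv=cv2.cvtColor(im,cv2.COLOR_BGR2HSV)
br=((hsv[...,0]<30)&(hsv[...,1]>150)&(hsv[...,2]>100))
E=[]
for u in range(212,296,3):
    # first transition from non-saturated to saturated going down
    col=hsv[170:260,u,1].astype(float)
    idx=np.where(br[170:260,u])[0]
    if len(idx): 
        i=idx[0]; 
        E.append((u,170+i-.5))
E=np.array(E)
# tool-frame intersection with plane tool z = -(.011)+.024
def tp(u,v,h):
    c,d=ray(ci,u,v);c=R.T@(c-p);d=R.T@d;return (c+d*(h-c[2])/d[2])[:2]
W=np.array([tp(u,v,.013) for u,v in E])
for r in (.025,.0242):
    q=least_squares(lambda x:np.hypot(W[:,0]-x[0],W[:,1]-x[1])-r,[0,0],loss='soft_l1',f_scale=.0003)
    print(r,"flange centre in tool",(q.x*1000).round(2),"res mm",(np.abs(q.fun).mean()*1000).round(2),len(E))
q=least_squares(lambda x:np.hypot(W[:,0]-x[0],W[:,1]-x[1])-x[2],[0,0,.025],loss='soft_l1',f_scale=.0003);print("free",q.x*1000)
E
python3 inhand.py lift
```

```text
0.025 flange centre in tool [-0.36  0.83] res mm 0.32 28
0.0242 flange centre in tool [-0.37 -0.08] res mm 0.25 28
free [-0.30916451 -0.92248249 23.46847665]
```

Request:
{"name": "apply_moves", "arguments": {"rows": [[[0.7,0.12,0.1,0,0,0.03,-1],[0.95,0.05,0.1,0,0,0.03,-1],[0.95,-0.03,0.1,0,0,0.03,-1],[0.95,-0.12,0.1,0,0,0.019,-1],[0.95,-0.2,0.1,0,0,0,-1]]]}}

```text
clock: 7.9
tcp_pos: [0.5122, -0.1269, 0.1653]
tool_rot: [0.73, 0.683, -0.004, -0.005]
contact_force: [0.2, 0.1, -0.9]
finger_gap: 0.0292
```

Request:
{"name": "apply_moves", "arguments": {"rows": [[[0.95,-0.2,0,0,0,0,-1],[0.95,-0.2,0,0,0,0,-1],[0.95,-0.2,0,0,0,0,-1],[0.95,-0.2,0,0,0,0,-1],[0.95,-0.2,0,0,0,0,-1]]]}}

```text
clock: 8.32
tcp_pos: [0.4869, 0.0001, 0.1538]
tool_rot: [0.731, 0.682, -0.009, -0.013]
contact_force: [0.5, 1.2, -1.6]
finger_gap: 0.0294
```

```bash
python3 pl.py .4728 .1142 .165 87.5
```

```text
t 8.32 p [4.869e-01 1.000e-04 1.538e-01] yaw 86.04 tilt [-1.79  0.36] F [ 0.5  1.2 -1.6] T [ 0.02  0.02 -0.04] gap 0.0294 q [-0.11 -0.15  2.07  0.    1.25 -1.61]
shift [ 4.517 -0.892 -0.4  ] rot [-0.01   -0.0015 -0.0081]
```

Request:
{"name": "apply_moves", "arguments": {"rows": [[[0.9,-0.2,-0.15,-0.004,0,-0.003,-1],[0.9,-0.2,-0.15,-0.004,0,-0.003,-1],[0.9,-0.2,-0.1,-0.003,0,-0.002,-1],[0.9,-0.15,-0.1,0,0,0,-1],[0,0,0,0,0,0,-1]]]}}

```text
clock: 8.73
tcp_pos: [0.4648, 0.0982, 0.1561]
tool_rot: [0.721, 0.693, -0.003, -0.007]
contact_force: [0.9, -0.8, -0.5]
finger_gap: 0.0296
```

```bash
python3 pl.py .4728 .1142 .155 87.5
```

```text
t 8.73 p [0.4648 0.0982 0.1561] yaw 87.73 tilt [-0.78  0.33] F [ 0.9 -0.8 -0.5] T [ 0.01  0.   -0.01] gap 0.0296 q [ 0.09 -0.2   2.11  0.01  1.25 -1.44]
shift [0.651 0.294 0.044] rot [-0.0044 -0.0016  0.0013]
```

Request:
{"name": "apply_moves", "arguments": {"rows": [[[0.65,0.25,0,-0.004,-0.001,0.001,-1],[0,0,0,0,0,0,-1]]]}}

```text
clock: 8.9
tcp_pos: [0.4694, 0.1151, 0.1525]
tool_rot: [0.721, 0.693, -0.002, -0.002]
contact_force: [0.2, 0.2, -1.5]
finger_gap: 0.0297
```

```bash
python3 pl.py .4728 .1142 .146 87.5
```

```text
t 8.9 p [0.4694 0.1151 0.1525] yaw 87.67 tilt [-0.35  0.04] F [ 0.2  0.2 -1.5] T [-0.03  0.    0.03] gap 0.0297 q [ 0.13 -0.18  2.1   0.    1.23 -1.4 ]
shift [-0.03   0.137  0.259] rot [-0.002  -0.0001  0.0009]
```

Request:
{"name": "apply_moves", "arguments": {"rows": [[[-0.03,0.13,0.1,-0.002,0,0.001,-1],[0,0,0,0,0,0,-1]]]}}

```text
clock: 9.07
tcp_pos: [0.4711, 0.1135, 0.1468]
tool_rot: [0.722, 0.692, -0.002, -0.001]
contact_force: [0.1, 0.2, -1.2]
finger_gap: 0.0295
```

```bash
python3 pl.py .4728 .1142 .135 87.5; python3 snap.py above; python3 inhand.py above
```

```text
t 9.07 p [0.4711 0.1135 0.1468] yaw 87.56 tilt [-0.26 -0.07] F [ 0.1  0.2 -1.2] T [-0.09  0.    0.04] gap 0.0295 q [ 0.13 -0.17  2.1  -0.    1.22 -1.4 ]
shift [0.03  0.067 0.471] rot [-0.0014  0.0004  0.0003]
t 9.07 p [0.4711 0.1135 0.1468] yaw 87.56 tilt [-0.26 -0.07] F [ 0.1  0.2 -1.2] T [-0.09  0.    0.04] gap 0.0295 q [ 0.13 -0.17  2.1  -0.    1.22 -1.4 ]
0.025 flange centre in tool [  0.66 -15.94] res mm 1.71 28
0.0242 flange centre in tool [  0.68 -16.77] res mm 1.54 28
free [  0.31303926 -21.22898063  19.96915747]
```

View pics/above.png

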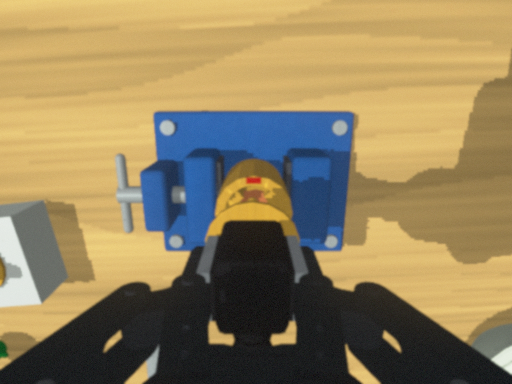

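The red slot mark at (254,180) lines up with the held elbow's axis (about 253). Lowering in small steps with force checks.

Request:
{"name": "apply_moves", "arguments": {"rows": [[[0.03,0.07,0.15,-0.001,0,0,-1],[0,0.02,0.1,-0.001,0,0,-1],[0,0,0,0,0,0,-1]]]}}

```text
clock: 9.37
tcp_pos: [0.4731, 0.112, 0.1389]
tool_rot: [0.723, 0.691, -0.001, 0.001]
contact_force: [0.0, 0.3, -1.3]
finger_gap: 0.0293
```

```bash
python3 pl.py .4728 .1142 .132 87.5
```

```text
t 9.37 p [0.4731 0.112  0.1389] yaw 87.38 tilt [-0.01 -0.12] F [ 0.   0.3 -1.3] T [-0.02  0.06  0.01] gap 0.0293 q [ 0.12 -0.16  2.1  -0.    1.2  -1.4 ]
shift [ 0.086 -0.015  0.276] rot [-0.      0.0007 -0.0007]
```

Request:
{"name": "apply_moves", "arguments": {"rows": [[[0.09,-0.01,0,0,0,0,-1],[0,0,0,0,0,0,-1]]]}}

```text
clock: 9.53
tcp_pos: [0.4728, 0.1137, 0.1384]
tool_rot: [0.724, 0.69, -0.001, 0.001]
contact_force: [-0.6, 0.5, -1.3]
finger_gap: 0.0297
```

```bash
python3 pl.py .4728 .1142 .132 87.5;python3 -c "
from plant import bot
from h import *
bot.get_image('wrist');show(bot.sense());bot.get_image('wrist');show(bot.sense())"
```

```text
t 9.53 p [0.4728 0.1137 0.1384] yaw 87.29 tilt [-0.05 -0.13] F [-0.6  0.5 -1.3] T [0.06 0.01 0.  ] gap 0.0297 q [ 0.13 -0.16  2.1  -0.    1.2  -1.4 ]
shift [ 0.021 -0.     0.258] rot [-0.0002  0.0007 -0.0011]
t 9.58 p [0.4729 0.1136 0.1385] yaw 87.3 tilt [-0.04 -0.14] F [-0.3 -0.2 -0.9] T [-0.03  0.04  0.  ] gap 0.0297 q [ 0.13 -0.16  2.1  -0.    1.2  -1.4 ]
t 9.63 p [0.4729 0.1137 0.1386] yaw 87.31 tilt [-0.03 -0.14] F [ 0.2 -0.2 -0.4] T [-0.08 -0.02 -0.03] gap 0.0293 q [ 0.13 -0.16  2.1  -0.    1.2  -1.4 ]
```

Request:
{"name": "apply_moves", "arguments": {"rows": [[[0.04,0,0.12,0,0,-0.001,-1],[0.02,0,0.1,0,0,0,-1],[0,0,0,0,0,0,-1]]]}}

```text
clock: 9.88
tcp_pos: [0.4734, 0.1154, 0.1334]
tool_rot: [0.722, 0.692, -0.0, 0.001]
contact_force: [0.6, -1.1, -1.0]
finger_gap: 0.0297
```

```bash
python3 pl.py .4728 .1142 .126 87.5
```

```text
t 9.88 p [0.4734 0.1154 0.1334] yaw 87.51 tilt [ 0.06 -0.13] F [ 0.6 -1.1 -1. ] T [ 0.04  0.01 -0.  ] gap 0.0297 q [ 0.13 -0.15  2.11 -0.    1.19 -1.4 ]
shift [-0.047 -0.024  0.296] rot [0.0004 0.0007 0.0001]
```

Nose is now about 0.080, at the rim. I'll correct laterally, then continue.

Request:
{"name": "apply_moves", "arguments": {"rows": [[[-0.045,-0.025,0,0,0,0,-1],[0,0,0.1,0,0,0,-1],[0,0,0,0,0,0,-1]]]}}

```text
clock: 10.13
tcp_pos: [0.4726, 0.1143, 0.1305]
tool_rot: [0.722, 0.692, -0.0, 0.001]
contact_force: [0.0, -0.8, -1.4]
finger_gap: 0.0293
```

```bash
python3 pl.py .4728 .1142 .122 87.5
```

```text
t 10.13 p [0.4726 0.1143 0.1305] yaw 87.54 tilt [ 0.05 -0.13] F [ 0.  -0.8 -1.4] T [-0.02  0.   -0.01] gap 0.0293 q [ 0.13 -0.15  2.11 -0.    1.18 -1.4 ]
shift [-0.003  0.008  0.341] rot [0.0003 0.0007 0.0002]
```

Request:
{"name": "apply_moves", "arguments": {"rows": [[[0,0,0.12,0,0,0,-1],[0,0,0.06,0,0,0,-1],[0,0,0,0,0,0,-1]]]}}

```text
clock: 10.38
tcp_pos: [0.4726, 0.1143, 0.1256]
tool_rot: [0.722, 0.692, -0.0, 0.001]
contact_force: [-0.0, -0.6, -1.2]
finger_gap: 0.0298
```

```bash
python3 pl.py .4728 .1142 .1097 87.5
```

```text
t 10.38 p [0.4726 0.1143 0.1256] yaw 87.54 tilt [ 0.06 -0.13] F [-0.  -0.6 -1.2] T [ 0.06 -0.05  0.03] gap 0.0298 q [ 0.13 -0.14  2.12 -0.    1.17 -1.4 ]
shift [-0.001  0.007  0.635] rot [0.0003 0.0007 0.0002]
```

Free so far, with the nose 8 mm below the rim.

Request:
{"name": "apply_moves", "arguments": {"rows": [[[0,0.007,0.1,0,0.001,0,-1],[0,0,0.08,0,0,0,-1],[0,0,0,0,0,0,-1]]]}}

```text
clock: 10.63
tcp_pos: [0.4728, 0.1143, 0.1205]
tool_rot: [0.722, 0.692, 0.001, -0.0]
contact_force: [-0.3, -0.2, -1.8]
finger_gap: 0.0294
```

```bash
python3 pl.py .4728 .1142 .1097 87.5
```

```text
t 10.63 p [0.4728 0.1143 0.1205] yaw 87.54 tilt [0.06 0.07] F [-0.3 -0.2 -1.8] T [ 0.   -0.04 -0.02] gap 0.0294 q [ 0.13 -0.14  2.12  0.    1.16 -1.4 ]
shift [-0.003  0.001  0.432] rot [ 0.0003 -0.0004  0.0002]
```

Request:
{"name": "apply_moves", "arguments": {"rows": [[[0,0,0.08,0,0,0,-1],[0,0,0.08,0,0,0,-1],[0,0,0,0,0,0,-1]]]}}

```text
clock: 10.88
tcp_pos: [0.4728, 0.1142, 0.116]
tool_rot: [0.722, 0.692, 0.001, -0.0]
contact_force: [-0.2, -0.3, -1.0]
finger_gap: 0.0292
```

```bash
python3 pl.py .4728 .1142 .1097 87.5
```

```text
t 10.88 p [0.4728 0.1142 0.116 ] yaw 87.54 tilt [0.05 0.07] F [-0.2 -0.3 -1. ] T [ 0.03 -0.01 -0.07] gap 0.0292 q [ 0.13 -0.13  2.12  0.    1.15 -1.4 ]
shift [-0.002  0.001  0.252] rot [ 0.0003 -0.0004  0.0002]
```

Request:
{"name": "apply_moves", "arguments": {"rows": [[[0,0,0.08,0,0,0,-1],[0,0,0.06,0,0,0,-1],[0,0,0,0,0,0,-1]]]}}

```text
clock: 11.13
tcp_pos: [0.4728, 0.1142, 0.1121]
tool_rot: [0.722, 0.692, 0.001, -0.0]
contact_force: [0.2, 0.6, -1.2]
finger_gap: 0.0296
```

```bash
python3 pl.py .4728 .1142 .1097 87.5
```

```text
t 11.13 p [0.4728 0.1142 0.1121] yaw 87.54 tilt [0.05 0.07] F [ 0.2  0.6 -1.2] T [-0.02 -0.02  0.02] gap 0.0296 q [ 0.13 -0.13  2.12  0.    1.14 -1.4 ]
shift [-0.002  0.     0.097] rot [ 0.0003 -0.0004  0.0002]
```

Request:
{"name": "apply_moves", "arguments": {"rows": [[[0,0,0.06,0,0,0,-1],[0,0,0,0,0,0,-1]]]}}

```text
clock: 11.3
tcp_pos: [0.4728, 0.1142, 0.1104]
tool_rot: [0.722, 0.692, 0.001, -0.0]
contact_force: [0.4, -0.3, -1.2]
finger_gap: 0.0293
```

Request:
{"name": "apply_moves", "arguments": {"rows": [[[0,0,0.04,0,0,0,-1],[0,0,0,0,0,0,-1]]]}}

```text
clock: 11.47
tcp_pos: [0.473, 0.1143, 0.1096]
tool_rot: [0.722, 0.692, 0.001, 0.0]
contact_force: [-0.3, -0.6, -0.8]
finger_gap: 0.0293
```

```bash
python3 pl.py .4728 .1142 .1097 87.5
```

```text
t 11.47 p [0.473  0.1143 0.1096] yaw 87.54 tilt [0.08 0.07] F [-0.3 -0.6 -0.8] T [ 0.01  0.04 -0.04] gap 0.0293 q [ 0.13 -0.12  2.13  0.    1.14 -1.4 ]
shift [-0.004 -0.01  -0.003] rot [ 0.0004 -0.0004  0.0002]
```

Request:
{"name": "apply_moves", "arguments": {"rows": [[[0,-0.01,0.025,0,0,0,-1],[0,0,0,0,0,0,-1]]]}}

```text
clock: 11.63
tcp_pos: [0.4732, 0.1143, 0.1096]
tool_rot: [0.722, 0.692, 0.001, 0.0]
contact_force: [-0.6, 0.3, -0.9]
finger_gap: 0.0291
```

Request:
{"name": "apply_moves", "arguments": {"rows": [[[0,0,0.025,0,0,0,-1],[0,0,0,0,0,0,-1]]]}}

```text
clock: 11.8
tcp_pos: [0.4733, 0.1143, 0.1095]
tool_rot: [0.722, 0.692, 0.001, 0.0]
contact_force: [-1.9, -0.8, -0.4]
finger_gap: 0.0293
```

```bash
python3 pl.py .4728 .1142 .1097 87.5
```

```text
t 11.8 p [0.4733 0.1143 0.1095] yaw 87.54 tilt [0.13 0.07] F [-1.9 -0.8 -0.4] T [-0.01  0.06  0.01] gap 0.0293 q [ 0.13 -0.12  2.13  0.    1.14 -1.4 ]
shift [-0.007 -0.02  -0.007] rot [ 0.0007 -0.0004  0.0002]
```

Seated: TCP 0.1095 puts the nose 24 mm below the rim. I'll begin the clockwise turn (+z tool), feeding down 0.087 mm per degree.

Request:
{"name": "apply_moves", "arguments": {"rows": [[[0,-0.02,0.01,0,0,0.03,-1],[0,0,0.015,0,0,0.02,-1],[0,0,0,0,0,0,-1]]]}}

```text
clock: 12.05
tcp_pos: [0.4729, 0.1144, 0.1087]
tool_rot: [0.776, 0.63, 0.002, 0.0]
contact_force: [0.3, -0.0, -0.8]
finger_gap: 0.0294
```

```bash
python3 pl.py .4729 .1142 .1097 80
```

```text
t 12.05 p [0.4729 0.1144 0.1087] yaw 78.16 tilt [0.17 0.08] F [ 0.3 -0.  -0.8] T [-0.08  0.11 -0.01] gap 0.0294 q [ 0.13 -0.12  2.13  0.    1.13 -1.24]
shift [-0.008  0.003 -0.039] rot [ 0.0008 -0.0006 -0.0102]
```

Request:
{"name": "apply_moves", "arguments": {"rows": [[[0,0,0.018,0.001,-0.001,0.025,-1],[0,0,0.018,0,0,0.025,-1],[0,0,0,0,0,0,-1]]]}}

```text
clock: 12.3
tcp_pos: [0.4732, 0.1145, 0.108]
tool_rot: [0.824, 0.567, -0.0, 0.0]
contact_force: [0.1, -0.0, 0.1]
finger_gap: 0.0296
```

```bash
cat > st.py <<'E'
from plant import bot
from h import *
s=bot.sense();R=Ro.from_quat(s['tool_rot']).as_matrix();y=np.degrees(np.arctan2(R[1,0],R[0,0]))
a=87.54-y;z=(s['tcp_pos'][2]-.1095)*1000
print("a %.2f z %.2f exp %.2f resid %.2f"%(a,z,-a*.0873,z+a*.0873),"xy",((s['tcp_pos'][:2]-[.4729,.1142])*1000).round(2),"F",s['contact_force'].round(1),"T",s['torque'].round(2),"tilt",np.degrees(R[:2,2]).round(2),"t",round(s['clock'],2),"q6",s['joint_positions'][5].round(2))
d,r=plan(s,[.4729,.1142,s['tcp_pos'][2]],np.radians(y));print("corr",d.round(3),r.round(4))
E
python3 st.py
```

```text
a 18.48 z -1.48 exp -1.61 resid 0.14 xy [0.31 0.32] F [ 0.1 -0.   0.1] T [-0.08  0.1  -0.01] tilt [ 0.   -0.04] t 12.3 q6 -1.08
corr [-0.016 -0.007  0.   ] [0.0001 0.0002 0.    ]
```

Request:
{"name": "apply_moves", "arguments": {"rows": [[[-0.015,-0.007,0.014,0,0,0.022,-1],[0,0,0,0,0,0,-1]]]}}

```text
clock: 12.47
tcp_pos: [0.4729, 0.1142, 0.1076]
tool_rot: [0.842, 0.54, -0.0, 0.0]
contact_force: [0.1, -0.9, -1.5]
finger_gap: 0.0296
```

```bash
python3 st.py
```

```text
a 22.23 z -1.95 exp -1.94 resid -0.01 xy [0.04 0.  ] F [ 0.1 -0.9 -1.5] T [-0.01 -0.   -0.04] tilt [ 0.01 -0.04] t 12.47 q6 -1.01
corr [-0.001 -0.002 -0.   ] [0.0002 0.0002 0.    ]
```

Request:
{"name": "apply_moves", "arguments": {"rows": [[[0,0,0.014,0,0,0.022,-1],[0,0,0,0,0,0,-1]]]}}

```text
clock: 12.63
tcp_pos: [0.473, 0.1142, 0.1072]
tool_rot: [0.859, 0.512, -0.0, 0.0]
contact_force: [0.8, 0.4, -0.1]
finger_gap: 0.0295
```

```bash
python3 st.py
```

```text
a 25.88 z -2.29 exp -2.26 resid -0.03 xy [ 0.11 -0.03] F [ 0.8  0.4 -0.1] T [-0.04  0.09 -0.02] tilt [ 0.02 -0.04] t 12.63 q6 -0.95
corr [-0.001 -0.004 -0.   ] [0.0002 0.0001 0.    ]
```

Request:
{"name": "apply_moves", "arguments": {"rows": [[[0,0,0.014,0,0,0.022,-1],[0,0,0,0,0,0,-1]]]}}

```text
clock: 12.8
tcp_pos: [0.4731, 0.1142, 0.1069]
tool_rot: [0.874, 0.485, 0.0, 0.0]
contact_force: [0.2, -0.4, -0.6]
finger_gap: 0.0296
```

```bash
python3 st.py
```

```text
a 29.47 z -2.56 exp -2.57 resid 0.01 xy [ 0.18 -0.03] F [ 0.2 -0.4 -0.6] T [-0.09  0.08 -0.04] tilt [ 0.04 -0.04] t 12.8 q6 -0.89
corr [-0.003 -0.007 -0.   ] [0.0003 0.0001 0.    ]
```

Request:
{"name": "apply_moves", "arguments": {"rows": [[[0,0,0.014,0,0,0.022,-1],[0,0,0,0,0,0,-1]]]}}

```text
clock: 12.97
tcp_pos: [0.4732, 0.1142, 0.1067]
tool_rot: [0.889, 0.458, 0.0, 0.001]
contact_force: [0.2, -1.3, -0.1]
finger_gap: 0.0295
```

```bash
python3 st.py
```

```text
a 33.02 z -2.80 exp -2.88 resid 0.08 xy [ 0.26 -0.02] F [ 0.2 -1.3 -0.1] T [-0.16  0.06 -0.04] tilt [ 0.05 -0.04] t 12.97 q6 -0.82
corr [-0.005 -0.009 -0.   ] [0.0004 0.     0.    ]
```

Request:
{"name": "apply_moves", "arguments": {"rows": [[[0,0,0.014,0,0,0.022,-1],[0,0,0,0,0,0,-1]]]}}

```text
clock: 13.13
tcp_pos: [0.4732, 0.1141, 0.1064]
tool_rot: [0.903, 0.43, 0.0, 0.001]
contact_force: [-0.3, -0.9, -0.5]
finger_gap: 0.0298
```

```bash
python3 st.py
```

```text
a 36.54 z -3.09 exp -3.19 resid 0.10 xy [ 0.29 -0.06] F [-0.3 -0.9 -0.5] T [-0.11  0.04 -0.  ] tilt [ 0.05 -0.05] t 13.13 q6 -0.76
corr [-0.006 -0.01  -0.   ] [0.0004 0.     0.    ]
```

Request:
{"name": "apply_moves", "arguments": {"rows": [[[-0.005,-0.01,0.016,0,0,0.022,-1],[0,0,0,0,0,0,-1]]]}}

```text
clock: 13.3
tcp_pos: [0.473, 0.1141, 0.1061]
tool_rot: [0.915, 0.403, 0.0, 0.001]
contact_force: [-0.9, -1.0, -0.9]
finger_gap: 0.0294
```

```bash
python3 st.py
```

```text
a 40.05 z -3.43 exp -3.50 resid 0.07 xy [ 0.06 -0.05] F [-0.9 -1.  -0.9] T [-0.12  0.12 -0.01] tilt [ 0.06 -0.06] t 13.3 q6 -0.7
corr [-0.    -0.003 -0.   ] [0.0004 0.     0.    ]
```

Request:
{"name": "apply_moves", "arguments": {"rows": [[[0,0,0.015,0,0,0.022,-1],[0,0,0,0,0,0,-1]]]}}

```text
clock: 13.47
tcp_pos: [0.4729, 0.1141, 0.1057]
tool_rot: [0.927, 0.375, 0.0, 0.001]
contact_force: [-1.3, -0.2, -0.2]
finger_gap: 0.0295
```

```bash
python3 st.py
```

```text
a 43.54 z -3.81 exp -3.80 resid -0.01 xy [ 0.02 -0.09] F [-1.3 -0.2 -0.2] T [-0.05  0.02 -0.03] tilt [ 0.05 -0.06] t 13.47 q6 -0.64
corr [ 0.002 -0.003 -0.   ] [0.0004 0.     0.    ]
```

Request:
{"name": "apply_moves", "arguments": {"rows": [[[0,0,0.014,0,0,0.022,-1],[0,0,0,0,0,0,-1]]]}}

```text
clock: 13.63
tcp_pos: [0.4729, 0.1141, 0.1054]
tool_rot: [0.938, 0.346, 0.0, 0.001]
contact_force: [-0.6, 0.3, -0.6]
finger_gap: 0.0294
```

```bash
python3 st.py
```

```text
a 47.02 z -4.11 exp -4.11 resid -0.01 xy [ 0.03 -0.09] F [-0.6  0.3 -0.6] T [-0.03  0.01 -0.02] tilt [ 0.05 -0.06] t 13.63 q6 -0.58
corr [ 0.001 -0.004 -0.   ] [0.0004 0.     0.    ]
```

Request:
{"name": "apply_moves", "arguments": {"rows": [[[0,0,0.014,0,0,0.022,-1],[0,0,0,0,0,0,-1]]]}}

```text
clock: 13.8
tcp_pos: [0.4729, 0.1141, 0.1051]
tool_rot: [0.948, 0.318, 0.0, 0.001]
contact_force: [-0.1, 0.5, -0.5]
finger_gap: 0.0295
```

```bash
python3 st.py
```

```text
a 50.50 z -4.43 exp -4.41 resid -0.02 xy [ 0.03 -0.1 ] F [-0.1  0.5 -0.5] T [-0.06  0.02 -0.01] tilt [ 0.05 -0.06] t 13.8 q6 -0.52
corr [ 0.001 -0.004 -0.   ] [0.0004 0.     0.    ]
```

Request:
{"name": "apply_moves", "arguments": {"rows": [[[0,0,0.014,0,0,0.022,-1],[0,0,0,0,0,0,-1]]]}}

```text
clock: 13.97
tcp_pos: [0.4729, 0.1141, 0.1048]
tool_rot: [0.957, 0.289, 0.0, 0.001]
contact_force: [0.0, -0.4, -0.6]
finger_gap: 0.0294
```

```bash
python3 st.py
```

```text
a 53.97 z -4.71 exp -4.71 resid 0.00 xy [ 0.04 -0.11] F [ 0.  -0.4 -0.6] T [-0.09  0.07  0.  ] tilt [ 0.05 -0.06] t 13.97 q6 -0.46
corr [ 0.001 -0.005 -0.   ] [ 0.0004 -0.     -0.    ]
```

Request:
{"name": "apply_moves", "arguments": {"rows": [[[0,0,0.014,0,0,0.022,-1],[0,0,0,0,0,0,-1]]]}}

```text
clock: 14.13
tcp_pos: [0.473, 0.1141, 0.1046]
tool_rot: [0.966, 0.26, 0.0, 0.001]
contact_force: [-0.5, -1.2, -0.4]
finger_gap: 0.0293
```

```bash
python3 st.py
```

```text
a 57.43 z -4.92 exp -5.01 resid 0.09 xy [ 0.11 -0.12] F [-0.5 -1.2 -0.4] T [-0.08  0.09 -0.  ] tilt [ 0.05 -0.07] t 14.13 q6 -0.4
corr [-0.001 -0.006 -0.   ] [ 0.0005 -0.0001 -0.    ]
```

Request:
{"name": "apply_moves", "arguments": {"rows": [[[0,-0.005,0.016,0,0,0.022,-1],[0,0,0,0,0,0,-1]]]}}

```text
clock: 14.3
tcp_pos: [0.473, 0.1142, 0.1043]
tool_rot: [0.973, 0.23, 0.0, 0.001]
contact_force: [-1.0, -0.7, -0.4]
finger_gap: 0.0292
```

```bash
python3 st.py
```

```text
a 60.90 z -5.23 exp -5.32 resid 0.09 xy [ 0.06 -0.01] F [-1.  -0.7 -0.4] T [-0.1   0.11  0.01] tilt [ 0.05 -0.07] t 14.3 q6 -0.34
corr [-0.002 -0.001 -0.   ] [ 0.0005 -0.0001 -0.    ]
```

Request:
{"name": "apply_moves", "arguments": {"rows": [[[0,0,0.014,0,0,0.022,-1],[0,0,0,0,0,0,-1]]]}}

```text
clock: 14.47
tcp_pos: [0.473, 0.1142, 0.104]
tool_rot: [0.98, 0.201, 0.0, 0.001]
contact_force: [-0.9, 0.4, -0.7]
finger_gap: 0.0295
```

```bash
python3 st.py
```

```text
a 64.36 z -5.45 exp -5.62 resid 0.17 xy [ 0.12 -0.01] F [-0.9  0.4 -0.7] T [-0.09  0.01 -0.01] tilt [ 0.06 -0.07] t 14.47 q6 -0.28
corr [-0.004 -0.002 -0.   ] [ 0.0005 -0.0002 -0.    ]
```

Request:
{"name": "apply_moves", "arguments": {"rows": [[[0,0,0.018,0,0,0.022,-1],[0,0,0,0,0,0,-1]]]}}

```text
clock: 14.63
tcp_pos: [0.4732, 0.1142, 0.1041]
tool_rot: [0.985, 0.171, 0.001, 0.001]
contact_force: [0.5, 0.3, -1.1]
finger_gap: 0.0294
```

```bash
python3 st.py; python3 snap.py turn1
```

```text
a 67.82 z -5.44 exp -5.92 resid 0.48 xy [0.29 0.03] F [ 0.5  0.3 -1.1] T [0.02 0.02 0.  ] tilt [ 0.07 -0.07] t 14.63 q6 -0.22
corr [-0.011 -0.003 -0.   ] [ 0.0005 -0.0003 -0.    ]
t 14.63 p [0.4732 0.1142 0.1041] yaw 19.72 tilt [ 0.07 -0.07] F [ 0.5  0.3 -1.1] T [0.02 0.02 0.  ] gap 0.0294 q [ 0.13 -0.12  2.13 -0.    1.13 -0.22]
```

View pics/turn1.png

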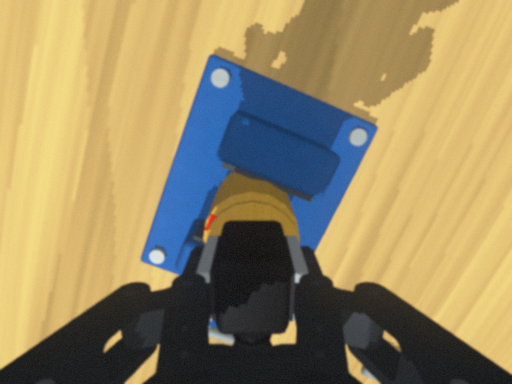

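The elbow is turning with the gripper: block at (253,280), red mark now at (210,218). z lagged by about 0.4 mm, so I'll feed a bit more.

Request:
{"name": "apply_moves", "arguments": {"rows": [[[-0.01,-0.003,0.026,0,0,0.012,-1],[0,0,0,0,0,0,-1]]]}}

```text
clock: 14.85
tcp_pos: [0.4733, 0.1143, 0.104]
tool_rot: [0.988, 0.157, 0.001, 0.001]
contact_force: [-0.3, -0.2, -2.4]
finger_gap: 0.0292
```

```bash
python3 st.py
```

```text
a 69.43 z -5.47 exp -6.06 resid 0.59 xy [0.38 0.05] F [-0.3 -0.2 -2.4] T [ 0.01 -0.02  0.  ] tilt [ 0.11 -0.06] t 14.85 q6 -0.19
corr [-0.015 -0.003 -0.   ] [ 0.0005 -0.0005 -0.    ]
```

Request:
{"name": "apply_moves", "arguments": {"rows": [[[0,0,0.018,0,0,0.016,-1],[0,0,0,0,0,0,-1]]]}}

```text
clock: 15.02
tcp_pos: [0.4733, 0.1142, 0.104]
tool_rot: [0.991, 0.136, 0.001, 0.001]
contact_force: [-0.3, -0.0, -1.9]
finger_gap: 0.0291
```

```bash
python3 st.py
```

```text
a 71.93 z -5.49 exp -6.28 resid 0.79 xy [0.37 0.04] F [-0.3 -0.  -1.9] T [ 0.02 -0.03  0.03] tilt [ 0.1  -0.07] t 15.02 q6 -0.14
corr [-0.015 -0.002 -0.   ] [ 0.0005 -0.0004 -0.    ]
```

z has stalled at -5.48 while turning continues. That matches the nose landing on the washer near 64° and the 0.8 mm groove play being taken up. The hold rows relax the load, so I'll read the torque straight after each moving row instead.

Request:
{"name": "apply_moves", "arguments": {"rows": [[[-0.015,0,0,0,0,0.012,-1]]]}}

```text
clock: 15.1
tcp_pos: [0.4729, 0.1141, 0.104]
tool_rot: [0.993, 0.119, 0.001, 0.001]
contact_force: [0.4, -1.0, -0.3]
finger_gap: 0.0293
```

```bash
python3 st.py
```

```text
a 73.87 z -5.49 exp -6.45 resid 0.96 xy [ 0.04 -0.05] F [ 0.4 -1.  -0.3] T [ 0.01 -0.04  0.09] tilt [ 0.11 -0.07] t 15.1 q6 -0.11
corr [-0.001 -0.003 -0.   ] [ 0.0005 -0.0005 -0.    ]
```

Request:
{"name": "apply_moves", "arguments": {"rows": [[[0,0,0.003,0,0,0.012,-1]]]}}

```text
clock: 15.18
tcp_pos: [0.4729, 0.1141, 0.1039]
tool_rot: [0.995, 0.102, 0.001, 0.001]
contact_force: [0.4, 0.1, 0.6]
finger_gap: 0.029
```

```bash
python3 st.py
```

```text
a 75.86 z -5.55 exp -6.62 resid 1.07 xy [-0.04 -0.07] F [0.4 0.1 0.6] T [-0.02  0.16  0.2 ] tilt [ 0.1  -0.08] t 15.18 q6 -0.08
corr [ 0.002 -0.002 -0.   ] [ 0.0005 -0.0005 -0.    ]
```

Request:
{"name": "apply_moves", "arguments": {"rows": [[[0,0,0.005,0,0,0.012,-1]]]}}

```text
clock: 15.27
tcp_pos: [0.4728, 0.1141, 0.1038]
tool_rot: [0.996, 0.085, 0.001, 0.001]
contact_force: [-0.3, -0.6, -0.7]
finger_gap: 0.0294
```

```bash
python3 st.py
```

```text
a 77.84 z -5.73 exp -6.80 resid 1.07 xy [-0.09 -0.08] F [-0.3 -0.6 -0.7] T [-0.02  0.04  0.24] tilt [ 0.1  -0.09] t 15.27 q6 -0.04
corr [ 0.004 -0.003  0.   ] [ 0.0006 -0.0005 -0.    ]
```

Torque rose from 0.03 to 0.09, 0.20 and then 0.24 N m, and z is following the helix again. First stiffness is about 74° (±1°), so the target is about 104°.

Request:
{"name": "apply_moves", "arguments": {"rows": [[[0,0,0.012,0,0,0.02,-1]]]}}

```text
clock: 15.35
tcp_pos: [0.4728, 0.1141, 0.1035]
tool_rot: [0.999, 0.055, 0.001, 0.001]
contact_force: [-0.6, -0.8, 0.5]
finger_gap: 0.0293
```

```bash
python3 st.py
```

```text
a 81.28 z -6.05 exp -7.10 resid 1.05 xy [-0.1  -0.09] F [-0.6 -0.8  0.5] T [0.03 0.12 0.23] tilt [ 0.1 -0.1] t 15.35 q6 0.02
corr [ 0.004 -0.003  0.   ] [ 0.0006 -0.0005 -0.    ]
```

Request:
{"name": "apply_moves", "arguments": {"rows": [[[0,0,0.012,0,0,0.02,-1]]]}}

```text
clock: 15.43
tcp_pos: [0.4728, 0.1141, 0.1032]
tool_rot: [1.0, 0.024, 0.001, 0.001]
contact_force: [0.2, 0.2, 2.2]
finger_gap: 0.0295
```

```bash
python3 st.py
```

```text
a 84.76 z -6.29 exp -7.40 resid 1.11 xy [-0.07 -0.08] F [0.2 0.2 2.2] T [0.   0.14 0.25] tilt [ 0.11 -0.1 ] t 15.43 q6 0.08
corr [ 0.003 -0.003 -0.   ] [ 0.0006 -0.0006 -0.    ]
```

Request:
{"name": "apply_moves", "arguments": {"rows": [[[0,0,0.012,0,0,0.02,-1]]]}}

```text
clock: 15.52
tcp_pos: [0.4728, 0.1141, 0.103]
tool_rot: [1.0, -0.006, 0.001, 0.001]
contact_force: [-1.5, 0.1, 0.9]
finger_gap: 0.0292
```

```bash
python3 st.py
```

```text
a 88.24 z -6.49 exp -7.70 resid 1.21 xy [-0.07 -0.05] F [-1.5  0.1  0.9] T [-0.01  0.21  0.29] tilt [ 0.11 -0.11] t 15.52 q6 0.14
corr [ 0.003 -0.002  0.   ] [ 0.0006 -0.0006 -0.    ]
```

Request:
{"name": "apply_moves", "arguments": {"rows": [[[0,0,0.015,0,0,0.02,-1]]]}}

```text
clock: 15.6
tcp_pos: [0.4728, 0.1142, 0.1028]
tool_rot: [0.999, -0.036, 0.001, 0.001]
contact_force: [-0.4, -0.1, 1.8]
finger_gap: 0.0295
```

```bash
python3 st.py
```

```text
a 91.72 z -6.73 exp -8.01 resid 1.27 xy [-0.08 -0.05] F [-0.4 -0.1  1.8] T [0.03 0.22 0.31] tilt [ 0.1  -0.12] t 15.6 q6 0.2
corr [ 0.003 -0.002  0.   ] [ 0.0006 -0.0006 -0.    ]
```

Request:
{"name": "apply_moves", "arguments": {"rows": [[[0,0,0.015,0,0,0.02,-1]]]}}

```text
clock: 15.68
tcp_pos: [0.4728, 0.1142, 0.1025]
tool_rot: [0.998, -0.067, 0.001, 0.001]
contact_force: [-1.0, 0.0, 1.8]
finger_gap: 0.0294
```

```bash
python3 st.py
```

```text
a 95.19 z -6.99 exp -8.31 resid 1.32 xy [-0.12 -0.04] F [-1.   0.   1.8] T [-0.01  0.16  0.35] tilt [ 0.09 -0.14] t 15.68 q6 0.26
corr [ 0.004 -0.002  0.   ] [ 0.0007 -0.0006 -0.    ]
```

Request:
{"name": "apply_moves", "arguments": {"rows": [[[0,0,0.015,0,0,0.02,-1]]]}}

```text
clock: 15.77
tcp_pos: [0.4728, 0.1142, 0.1022]
tool_rot: [0.995, -0.097, 0.001, 0.001]
contact_force: [-0.9, 0.4, 1.4]
finger_gap: 0.0293
```

```bash
python3 st.py
```

```text
a 98.64 z -7.27 exp -8.61 resid 1.34 xy [-0.15 -0.02] F [-0.9  0.4  1.4] T [-0.    0.19  0.45] tilt [ 0.09 -0.15] t 15.77 q6 0.32
corr [ 0.006 -0.002  0.   ] [ 0.0007 -0.0007 -0.    ]
```

Torque is tracking as expected, 0.2 to 0.45 N m. Before the last degrees I'll check whether the elbow lags the hand.

```bash
python3 snap.py turn2; python3 st.py; python3 - <<'E'
from h import *
a=cv2.imread("pics/turn1.png")[195:345,195:310];b=cv2.imread("pics/turn2.png")[195:345,195:310]
g=lambda x:cv2.resize(np.clip(x.astype(float)*1.8,0,255).astype(np.uint8),None,fx=3.3,fy=3.3,interpolation=cv2.INTER_CUBIC)
cv2.imwrite("pics/cmp.png",np.hstack([g(a),g(b)]))
E
```

```text
t 15.77 p [0.4728 0.1142 0.1022] yaw -11.1 tilt [ 0.09 -0.15] F [-0.9  0.4  1.4] T [-0.    0.19  0.45] gap 0.0293 q [ 0.13 -0.11  2.13 -0.    1.12  0.32]
a 98.80 z -7.42 exp -8.62 resid 1.21 xy [-0.17 -0.02] F [ 0.2  0.8 -0.3] T [-0.07  0.02  0.06] tilt [ 0.09 -0.15] t 15.82 q6 0.33
corr [ 0.007 -0.002  0.   ] [ 0.0007 -0.0007 -0.    ]
```

View pics/cmp.png

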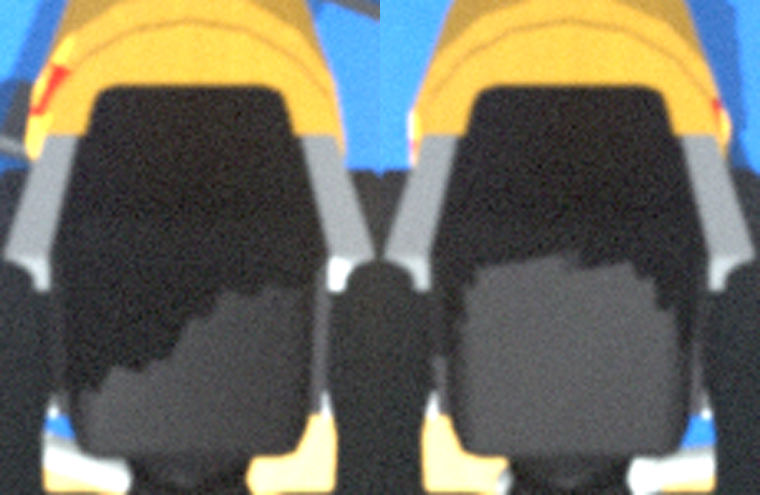

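The block sits identically between the pads in both crops, with no slip. Torque eased to 0.06 at standstill. Onset estimates from torque, z stall and z-following span 73 to 76.7°, so a stop at about 104.5° leaves good margin on both sides. The last 5.7° follow.

Request:
{"name": "apply_moves", "arguments": {"rows": [[[0.004,0,0.015,0,0,0.017,-1]]]}}

```text
clock: 15.9
tcp_pos: [0.4728, 0.1142, 0.1019]
tool_rot: [0.992, -0.122, 0.001, 0.001]
contact_force: [-1.1, 0.8, 2.6]
finger_gap: 0.0295
```

```bash
python3 st.py
```

```text
a 101.60 z -7.62 exp -8.87 resid 1.25 xy [-0.14 -0.02] F [-1.1  0.8  2.6] T [0.04 0.32 0.45] tilt [ 0.08 -0.16] t 15.9 q6 0.37
corr [ 0.005 -0.002  0.   ] [ 0.0007 -0.0006 -0.    ]
```

Request:
{"name": "apply_moves", "arguments": {"rows": [[[0,0,0.014,0,0,0.016,-1],[0,0,0,0,0,0,-1]]]}}

```text
clock: 16.07
tcp_pos: [0.4727, 0.1142, 0.1016]
tool_rot: [0.99, -0.144, 0.001, 0.001]
contact_force: [-0.4, 0.6, -0.5]
finger_gap: 0.0295
```

```bash
python3 st.py
```

```text
a 104.09 z -7.92 exp -9.09 resid 1.16 xy [-0.15  0.01] F [-0.4  0.6 -0.5] T [-0.01  0.02 -0.01] tilt [ 0.08 -0.17] t 16.07 q6 0.42
corr [ 0.006 -0.001  0.   ] [ 0.0008 -0.0007 -0.    ]
```

Stopped at about 29–30° past first stiffness; z compression of 2.44 mm gives 28°. Releasing.

Request:
{"name": "apply_moves", "arguments": {"rows": [[[0,0,0,0,0,0,0.2],[0,0,0,0,0,0,0.6],[0,0,0,0,0,0,1],[0,0,0,0,0,0,1],[0,0,0,0,0,0,1]]]}}

```text
clock: 16.48
tcp_pos: [0.4727, 0.1142, 0.1011]
tool_rot: [0.99, -0.139, 0.001, 0.001]
contact_force: [0.2, -0.7, -0.1]
finger_gap: 0.0851
```

```bash
python3 st.py; python3 snap.py rel
```

```text
a 103.49 z -8.41 exp -9.03 resid 0.63 xy [-0.23  0.01] F [ 0.2 -0.7 -0.1] T [ 0.02 -0.03  0.  ] tilt [ 0.08 -0.15] t 16.48 q6 0.41
corr [ 0.009 -0.002  0.   ] [ 0.0007 -0.0007 -0.    ]
t 16.48 p [0.4727 0.1142 0.1011] yaw -15.95 tilt [ 0.08 -0.15] F [ 0.2 -0.7 -0.1] T [ 0.02 -0.03  0.  ] gap 0.0851 q [ 0.13 -0.11  2.13 -0.    1.12  0.41]
```

View pics/rel.png

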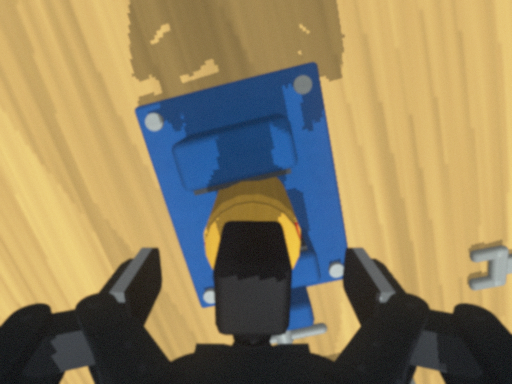

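Released: the block at (253,280) is clear of both fingers and square to them. Retreating straight up for a final measurement.

Request:
{"name": "apply_moves", "arguments": {"rows": [[[0,0,-0.5,0,0,0,1],[0,0,-0.9,0,0,0,1],[0,0,-1,0,0,0,1],[0,0,-1,0,0,0,1],[0,0,-1,0,0,0,1]]]}}

```text
clock: 16.95
tcp_pos: [0.4681, 0.1139, 0.2106]
tool_rot: [0.99, -0.138, -0.006, 0.003]
contact_force: [1.3, 0.1, 0.0]
finger_gap: 0.0852
```

Request:
{"name": "apply_moves", "arguments": {"rows": [[[0,0,-0.8,0,0,0,1],[0,0,0,0,0,0,1],[0,0,0,0,0,0,1]]]}}

```text
clock: 17.2
tcp_pos: [0.4716, 0.1144, 0.2418]
tool_rot: [0.99, -0.138, 0.001, 0.001]
contact_force: [0.4, 0.3, -0.8]
finger_gap: 0.0852
```

```bash
python3 snap.py fin; python3 -c "
from plant import bot
import cv2
cv2.imwrite('pics/fscene.png',bot.get_image('scene'))"
```

```text
t 17.2 p [0.4716 0.1144 0.2418] yaw -15.82 tilt [ 0.1  -0.14] F [ 0.4  0.3 -0.8] T [-0.   -0.02  0.04] gap 0.0852 q [ 0.13 -0.25  2.   -0.    1.39  0.41]
```

View pics/fin.png

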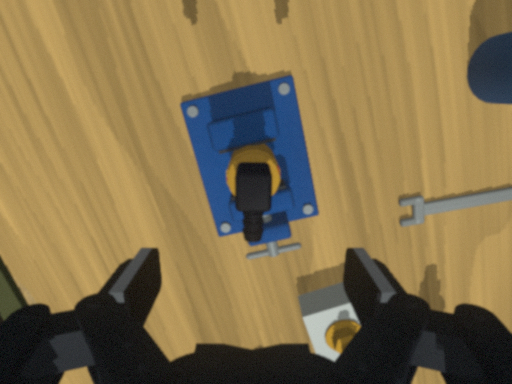

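View pics/fscene.png

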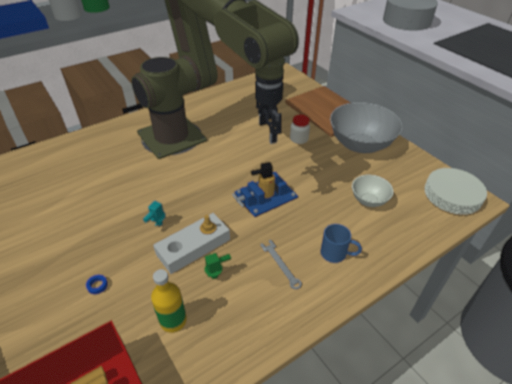

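The elbow block is at (253,185) and its barb at (253,225), in line with the image vertical. It stands upright in the socket, still at the yaw where I let go, and the bystanders look unmoved. Handing in.

```bash
python3 -c "
from plant import bot
print(bot.sign_off())"
```

```text
the job is handed in; nothing more can be done
None
```

I moved the black elbow from the white rack to the brass socket in the blue clamp, screwed it in clockwise, tightened it and let go. I handed in at about 17 s of the 61 s allowed. The sign-off reports no verdict, and I had no direct reading of the force between the elbow and the socket.

- **Washer and stiffness:** the nose landed on the washer about 64–65° past the slots. The first stiffness came at about 74°, where the torque jumped from 0.03 to over 0.2 N m.
- **Tightening:** I stopped at 104.1°, about 30° past first stiffness by the torque.
- **Disagreements:** the sink of 2.44 mm since landing gives 28°, and a cruder check puts first stiffness up to 2–3° later (about 27° tightened). All of these are inside the 22–37° window. Torque while turning peaked at 0.45 N m, slightly over the stated 0.4, and eased to about 0 at standstill.
- **Final state:** the last pictures show the elbow upright in the socket, with its barb still at the yaw where I let go. The gripper is open about 140 mm above where I let go and touching nothing, and the bystanders look unmoved.

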